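# Scoop bearing balls into the assembly dish

## Task

Pick up the hand scoop and use it to carry at least three of the steel bearing balls from the sloping bin over to the round dish, never touching the balls with the fingers. Spill none: at the end every ball must lie in the dish or in the bin, and the empty scoop must stand upright on the bench, let go, well clear of both. Leave the can and the bearing race where they are.

Things in the scene. Friction and masses are not known exactly. Their poses are not given: they have to be found in the camera images.
- bin: Grey sheet-steel picking bin, open on top, fixed, 240 mm long (its x) by 136 wide (y) by 65 high. Origin: bench level, under the middle; z up, x from its front to its back. The front (-x end, roughly towards the robot) is a ramp sloping outwards; side and back walls are upright, 3 thick, 65 high. Inside width 130; back wall inside at x = +122. Eight balls lie along the valley in about two rows.
- bin_valley (a point): Lowest line of the bin's inside, at mid-width: x = -60 in the bin's frame, 6 mm above the bench; axes as the bin's. From here the inner floor rises gently towards the back, 1 in 10 (24 mm above the bench at bin x = +120), and the front ramp climbs towards -x at 45 degrees to its rim at bin x = -110, 56 mm above the bench (60 at the folded edge).
- scoop: Loose aluminium hand scoop, about 0.25 kg, standing on its flat underside (origin, z up). Open mouth faces its -x. Flat floor pan 76 mm wide (y), 3 thick, bevelled to 1 at the lip edge, x = -45. Side walls 34 high (18 near the mouth); back wall x = +38, 44 high. Behind it an upright black handle bar, 18 thick (x) by 26 wide (y), centred at x = +49, y = 0, from the underside up to z = 150.
- scoop_grip (a point): Point on the axis of the scoop's handle, 120 above the scoop's underside and 30 below the handle's top: a good height to pinch it from above, across the 18 thickness (along the scoop's x). Axes as the scoop's.
- scoop_lip (a point): Middle of the scoop's lip edge, at the level of its underside. Axes as the scoop's.
- dish: Round open steel dish, 180 outside diameter, 55 high, wall 3, floor 4 thick, fixed to the bench. Origin: centre, bench level.
- can: Bystander: white paint-finished metal can, 66 diameter, 80 high, loose. Origin: centre of its underside.
- race: Bystander: loose steel bearing race, a ring of 80 outside diameter, 22 high. Origin: centre of its underside.
- ball0_center (a point): Centre of one of the eight loose steel bearing balls, 22 diameter, 44 g, all alike, that start in the bin.
- ball1_center (a point): Centre of one of the eight loose steel bearing balls, 22 diameter, 44 g, all alike, that start in the bin.
- ball2_center (a point): Centre of one of the eight loose steel bearing balls, 22 diameter, 44 g, all alike, that start in the bin.
- ball3_center (a point): Centre of one of the eight loose steel bearing balls, 22 diameter, 44 g, all alike, that start in the bin.
- ball4_center (a point): Centre of one of the eight loose steel bearing balls, 22 diameter, 44 g, all alike, that start in the bin.
- ball5_center (a point): Centre of one of the eight loose steel bearing balls, 22 diameter, 44 g, all alike, that start in the bin.
- ball6_center (a point): Centre of one of the eight loose steel bearing balls, 22 diameter, 44 g, all alike, that start in the bin.
- ball7_center (a point): Centre of one of the eight loose steel bearing balls, 22 diameter, 44 g, all alike, that start in the bin.
Things that resemble listed ones, but are neither listed nor needed, are in the scene too. Leave any red look-alike of the scoop alone. Leave any orange look-alike of the dish alone.

How it is judged:
By the outcome, as a careful person would: the job done as asked, in the order asked, and still so for the second after the job is handed in, with the robot touching nothing.
It also fails if it takes over 67 s, if anything falls off the work surface, if the arm or the gripper's body presses on something with over 40 N, if the wrist force passes 120 N, or if a joint passes its speed limit or range.

## Robot

A 6-joint arm with a two-finger parallel gripper is mounted at the origin on the work surface. World frame = base frame: x ahead of the robot, y to its left, z up, the work surface at z = 0. Lengths are in m, angles in degrees, forces in N, time in s.
With the tool pointing down it reaches from about 0.25 to 0.725 m from the base axis. Payload 9.7 kg.
Tool frame: the origin (TCP) lies midway between the tips of the shut fingers; the grasp point (between the pads) lies 19 mm behind it; z points along the fingers, y is the direction in which the jaws open and shut (so a half turn about z gives the same grasp; the last joint's range is limited). The gripper opens to 85 mm and grips with 20 to 120 N. Pads are 22 mm wide; open, the fingers measure 114 mm over their backs; the gripper's body (76 mm by 85 mm) begins 54 mm behind the grasp point. The pads swing forward as they close: fully open they stand 13 mm farther back than shut.
Start: joints at [-69.786, 4.979, 10.078, 95.1, 0, 90], TCP at [0.19, -0.516, 0.202] pointing down, gripper open.
Joint ranges: [-179.16, 179.16], [-48.56, 103.87], [-65.8, 70.77], [-126.05, 130.52], [-82.76, 87.17], [-180, 180]. Speed limits (degrees/s): [127.2, 127.2, 147.25, 180, 180, 180].

## Interface

Orientations are given as [roll, pitch, yaw] about the fixed x, y, z axes, in that order (R = Rz(yaw) Ry(pitch) Rx(roll)).
In Python, from workcell import bot, camera, recognise gives the robot as it stands. The module is installed in compiled form; this text tells all that it offers.
- The arm moves only by the tool apply_moves, never from a script. Its argument "targets" is one flat list of numbers, 7 for each row, row after row: the shift along the world's x, y, z in units of 30 mm (1.0 is 30 mm), then the turn, a rotation vector about the world's x, y, z in units of 6 degrees (1.0 is 6 degrees), then the opening, from 0 (shut) to 1 (fully open). A call has 1 to 5 rows; each row is the pose to reach, as a shift and turn from the pose commanded when the call began; what a row does not reach only later rows make up. A row lasts 1/10 s, in which the tool goes at most 50 mm and 8.59 degrees, less where a joint would pass 70% of its speed; a pose out of reach is approached as far as the arm can. A call with a gripper value outside its range is refused whole. The fingers move at their own pace and stop on an object; "newtons" is the grip in N (left out, the last holds). Time passes only in rows, so rows that repeat a pose let the fingers close. It gives the time, the measured TCP pose, the force and the opening at its end, in the units of the state.
- bot.get_obs(): the state, without advancing time (a new reading comes with each control period).
- camera(name): name is "scene" or "top"; returns a dict with "img" (480x640x3 uint8, red, green, blue), "intrinsics" (3x3 intrinsics, pixels), "origin" and "rotation" of the camera in the world. Camera axes: x right, y up, looking along -z (the intrinsics and any distortion apply to the point x, -y, -z); pixel columns grow to the right and rows downward; lengths in m; the calibration is good to about 2 mm. A picture is of the moment at which its call begins. There is no depth.
- bot.job_done(): hands the job in, once; it reports no verdict.
Trained networks look in the newest picture that a camera, given by its name, has taken for a name from the list of things; names that differ only in an ending like _2 or _b are one class to them, and where a whole thing is asked for, a point or a joint stands for the part that bears it (a point fixed in the world has none). Each returns a list of dicts, best first, with "conf" (0 to 1); they miss things now and then, are a little off and sometimes report something else, mostly with a low value. They report only what shows in the picture. A call takes as long as a camera call. They do not tell look-alikes from the thing itself.
- recognise(query, camera): "box" ([left, top, right, bottom] in pixels, round what is visible of it).
The state is a dict: "time": time; "q": joint angles; "qd": joint speeds; "joint_efforts": joint torques, N m; "ee_pos": TCP position; "tcp_rot": TCP orientation; "wrist_force": force on the tool from outside, world axes, zero at the start; "torque": the same for the moment, N m; "opening": finger opening in m.
Only numpy, scipy, OpenCV 4.12 (cv2) and the standard library are available. Lean on these libraries where they do the work, as an engineer would, in place of code of your own. Each camera call takes 0.05 s, during which the arm holds its last target.

## Working session

There is one attempt and no reset: what is moved stays moved. The work goes in short steps, Python scripts to look and compute and a tool call to move; the robot and the scene stay as the last step left them, time stands still between calls to the robot, and variables do not carry over. Pictures are saved under pics/ and viewed, and the job is handed in when it is done.

Besides the shell and the picture viewer there is one more tool, called after "Call:" as name(argument=value, ...) on one line, values as JSON. apply_moves: Moves the arm, as the interface text tells. Its arguments: {"type":"object","properties":{"targets":{"type":"array"},"newtons":{"type":"number"}},"required":["targets"]}

```bash
mkdir -p pics
python3 - <<'E'
from workcell import bot,camera,recognise
import cv2,numpy as np
for n in("scene","top"):
    c=camera(n); cv2.imwrite(f"pics/{n}0.png",c["img"][:,:,::-1])
    print(n,c["intrinsics"],c["origin"],c["rotation"],[k for k in c])
    for q in("scoop","bin","dish","can","race","ball0_center","scoop_grip","scoop_lip","bin_valley"):
        print(q,[(np.round(d["box"]).tolist(),round(d["conf"],2)) for d in recognise(q,n)][:9])
print(bot.get_obs())
E
```

```text
scene [[543.05084579   0.         314.53592308]
 [  0.         543.05084579 240.29750724]
 [  0.           0.           1.        ]] [ 1.18669974 -0.2564993   0.92296671] [41.16213033  0.75860048 75.53550598] ['img', 'intrinsics', 'origin', 'rotation']
scoop [([97.0, 263.0, 144.0, 350.0], 0.94), ([176.0, 271.0, 225.0, 326.0], 0.68), ([165.0, 193.0, 211.0, 264.0], 0.6)]
bin [([302.0, 211.0, 421.0, 333.0], 0.71), ([176.0, 273.0, 226.0, 328.0], 0.61)]
dish [([397.0, 132.0, 476.0, 199.0], 0.78), ([450.0, 189.0, 539.0, 261.0], 0.75)]
can [([491.0, 291.0, 537.0, 343.0], 0.57)]
race [([241.0, 358.0, 285.0, 402.0], 0.59)]
ball0_center [([323.0, 253.0, 333.0, 266.0], 0.5), ([336.0, 250.0, 344.0, 260.0], 0.38)]
scoop_grip [([174.0, 274.0, 227.0, 324.0], 0.87), ([166.0, 196.0, 214.0, 267.0], 0.76), ([100.0, 257.0, 146.0, 352.0], 0.62)]
scoop_lip [([176.0, 272.0, 230.0, 328.0], 0.95), ([169.0, 196.0, 212.0, 264.0], 0.82), ([102.0, 262.0, 146.0, 354.0], 0.59)]
bin_valley [([306.0, 215.0, 421.0, 336.0], 0.65)]
top [[521.69711614   0.         321.42188729]
 [  0.         521.69711614 240.2617357 ]

[... 996 characters left out ...]
297.0], 0.88), ([184.0, 170.0, 210.0, 198.0], 0.23)]
{'time': 1.0, 'q': array([-6.97851845e+01,  4.97981117e+00,  1.00775160e+01,  9.50972260e+01,
       -1.45154465e-03,  9.00000715e+01]), 'qd': array([-0.03608685, -0.00644945,  0.05336847, -0.02286507,  0.06448902,
        0.04085612]), 'joint_efforts': array([-6.69211913e-04, -5.20104969e+01,  4.64873564e+01,  1.29645930e-03,
       -1.88932750e-04,  1.43378958e-05]), 'ee_pos': array([ 0.19004375, -0.51613492,  0.20246914]), 'tcp_rot': array([1.79999521e+02, 1.45154405e-03, 2.02147440e+01]), 'wrist_force': array([0.17435644, 0.50285588, 0.19693119]), 'torque': array([ 0.03515822, -0.00762109, -0.04433532]), 'opening': 0.08527921547039018}
```

View pics/scene0.png

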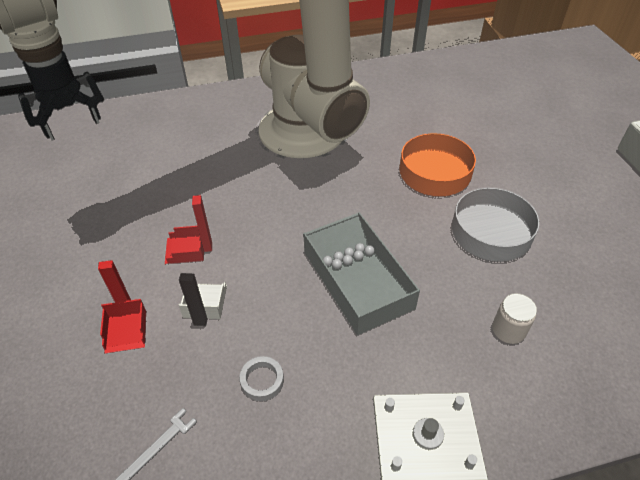

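View pics/top0.png

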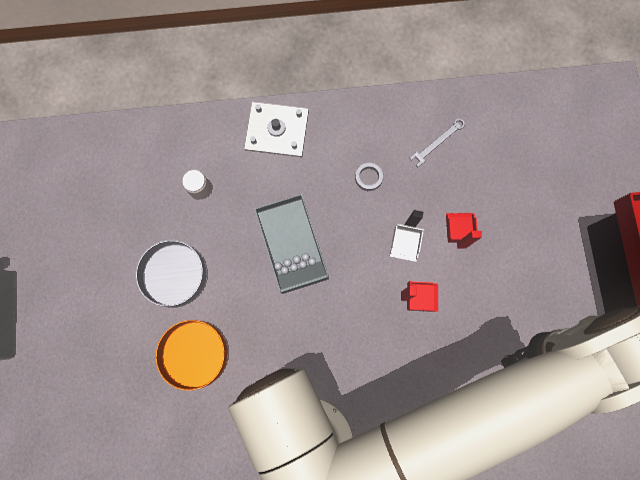

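Run:
```python
import cv2,numpy as np
a=cv2.imread("pics/scene0.png");b=cv2.imread("pics/top0.png")
cv2.imwrite("pics/crop_a.png",cv2.resize(a[185:365,80:240],None,fx=3.3,fy=3.3,interpolation=cv2.INTER_CUBIC))
cv2.imwrite("pics/crop_b.png",cv2.resize(b[150:330,340:500],None,fx=3.3,fy=3.3,interpolation=cv2.INTER_CUBIC))
cv2.imwrite("pics/crop_c.png",cv2.resize(b[180:310,230:350],None,fx=4.5,fy=4.5,interpolation=cv2.INTER_CUBIC))
cv2.imwrite("pics/crop_d.png",cv2.resize(a[195:345,290:440],None,fx=4,fy=4,interpolation=cv2.INTER_CUBIC))
```

```text
(no output)
```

View pics/crop_a.png

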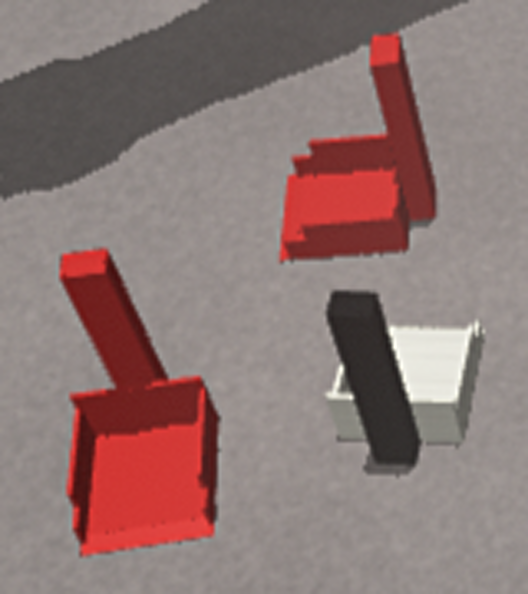

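View pics/crop_b.png

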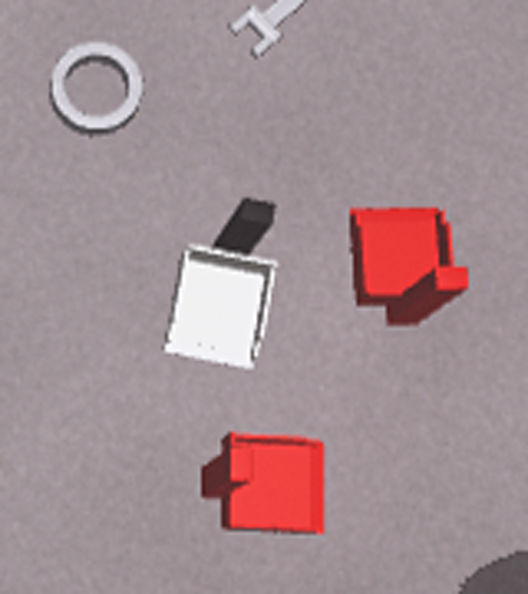

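View pics/crop_c.png

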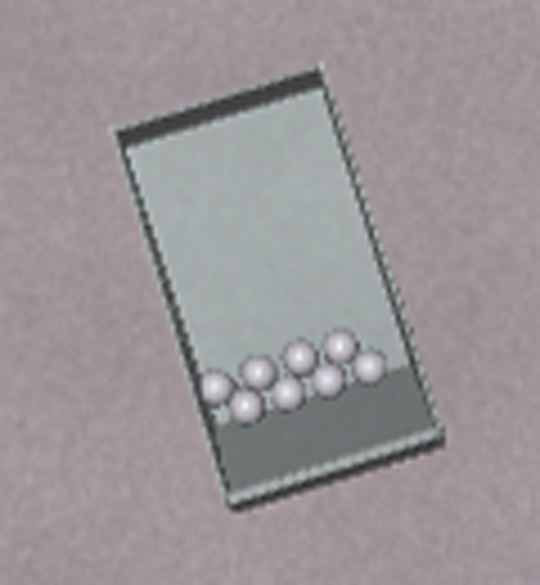

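View pics/crop_d.png

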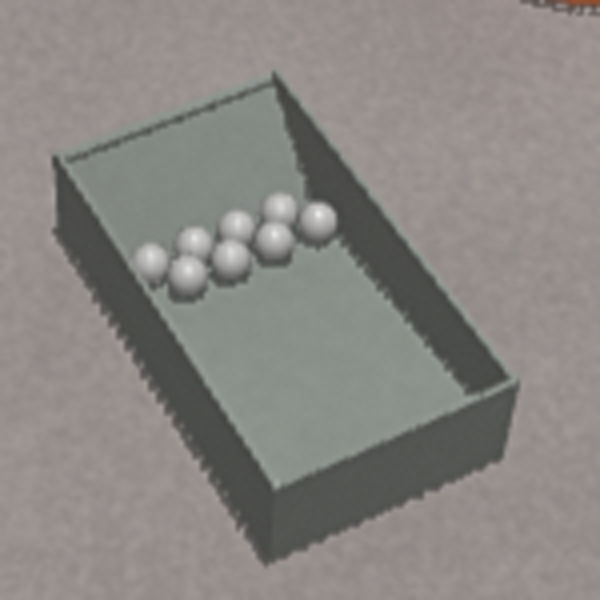

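The real scoop is the silver one with the black handle, at scene (200,300) and top (412,235). The two red ones are look-alikes: scene (125,305) and (188,230), top (463,228) and (423,297). The grey steel dish is at scene (495,225), top (172,274), and the orange one is left alone. The eight balls lie in the valley at the bin's robot-side end. The crops confirm all of this. Next I fit the poses from both views.

```bash
cat > h.py <<'E'
import numpy as np
from scipy.spatial.transform import Rotation as Rn
from scipy.optimize import least_squares
CAM={"scene":(543.05084579,314.53592308,240.29750724,[1.18669974,-0.2564993,0.92296671],[41.16213033,0.75860048,75.53550598]),
"top":(521.69711614,321.42188729,240.2617357,[0.24238145,-0.06394319,1.44746712],[11.718167,0.0752687282,-95.9507714])}
def proj(c,P):
    f,cx,cy,o,r=CAM[c]; p=(np.atleast_2d(P)-o)@Rn.from_euler('xyz',r,degrees=True).as_matrix()
    return np.stack([cx+f*p[:,0]/-p[:,2],cy+f*-p[:,1]/-p[:,2]],1)
def tri(uvs):
    r=least_squares(lambda P:np.concatenate([(proj(c,P)[0]-uv) for c,uv in uvs]),[0.4,0,0.05]); return r.x,np.sqrt(2*r.cost/4)
def bp(c,uv,z):
    return least_squares(lambda P:proj(c,[P[0],P[1],z])[0]-uv,[0.4,0]).x
E
python3 - <<'E'
from h import *
ca=lambda x,y:np.array([80+x/3.3,185+y/3.3]); cb=lambda x,y:np.array([340+x/3.3,150+y/3.3])
cc=lambda x,y:np.array([230+x/4.5,180+y/4.5]); cd=lambda x,y:np.array([290+x/4,195+y/4])
print("handle top",tri([("scene",ca(354,304)),("top",cb(257,212))]))
def fit(obs,x0,z=None):
    # obs (cam,uv,local)
    def f(p):
        R=Rn.from_euler('z',p[3]).as_matrix()
        return np.concatenate([(proj(c,R@np.array(l)/1000+p[:3])[0]-uv) for c,uv,l in obs])
    r=least_squares(f,x0,loss='soft_l1'); print(np.round(r.x[:3]*1000,1),np.degrees(r.x[3]),"res",np.round(r.fun,1).tolist()); return r.x
print("scoop")
fit([("top",cb(165,350),(-45,-38,2)),("top",cb(252,367),(-45,38,2)),("top",cb(188,245),(38,-38,44)),("top",cb(276,262),(38,38,44)),("top",cb(257,212),(49,0,150)),
("scene",ca(354,304),(49,0,150)),("scene",ca(330,400),(38,38,44)),("scene",ca(337,440),(38,38,0)),("scene",ca(457,444),(38,-38,0)),("scene",ca(465,403),(38,-38,44)),("scene",ca(393,470),(58,0,0))],[0.4,-0.2,0,0.])
print("bin")
fit([("top",cc(117,130),(125,68,65)),("top",cc(322,66),(125,-68,65)),("top",cc(229,500),(-113,68,60)),("top",cc(443,437),(-113,-68,60)),
("scene",cd(280,488),(125,-68,65)),("scene",cd(516,380),(125,68,65)),("scene",cd(268,563),(125,-68,0)),("scene",cd(500,462),(125,68,0)),("scene",cd(56,157),(-113,-68,60)),("scene",cd(275,75),(-113,68,60))],[0.4,0,0,0.])
T=[(215,387),(258,372),(300,357),(340,345),(247,407),(288,393),(328,380),(370,366)]
for t in T: print("ball",np.round(bp("top",cc(*t),0.02)*1000,1))
# dish
E
python3 - <<'E'
import cv2,numpy as np
from h import *
a=cv2.imread("pics/scene0.png");b=cv2.imread("pics/top0.png")
cv2.imwrite("pics/crop_e.png",cv2.resize(b[225:325,120:220],None,fx=5,fy=5,interpolation=cv2.INTER_CUBIC))
cv2.imwrite("pics/crop_f.png",cv2.resize(a[175:275,440:550],None,fx=5,fy=5,interpolation=cv2.INTER_CUBIC))
E
```

```text
handle top (array([ 0.5529879 , -0.34115989,  0.14785922]), np.float64(0.6325757499203561))
scoop
[ 504.8 -334.5   -4.4] -9.96268837875714 res [30.4, 4.8, -23.0, -2.2, 27.2, 4.6, -27.0, -2.4, -0.5, 0.2, -1.5, 1.0, 36.1, -1.2, 37.2, -1.0, -37.0, 0.6, -43.8, 0.7, 0.8, -0.2]
bin
[526.2  -8.6  -1.6] 11.954739825637386 res [-2.3, 0.2, -0.6, -0.3, -1.7, 0.6, -0.8, -1.0, -2.0, 0.4, 0.2, 0.5, -0.6, -0.1, -0.0, -1.1, -1.0, 0.3, -0.2, -0.1]
ball [477.3  34.8]
ball [483.8   7.7]
ball [490.5 -18.9]
ball [495.4 -44.1]
ball [462.9  16.4]
ball [468.9  -9.4]
ball [474.4 -34.7]
ball [480.4 -61.2]
```

View pics/crop_e.png

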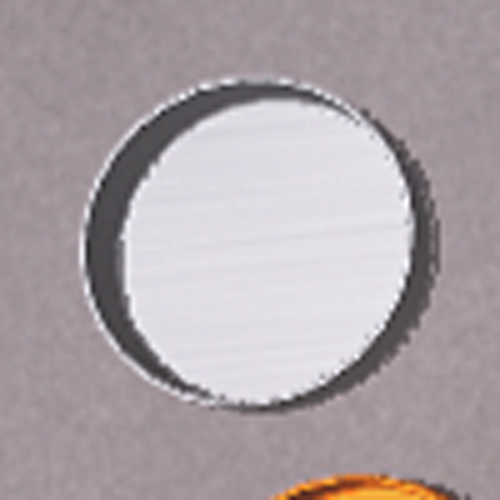

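View pics/crop_f.png

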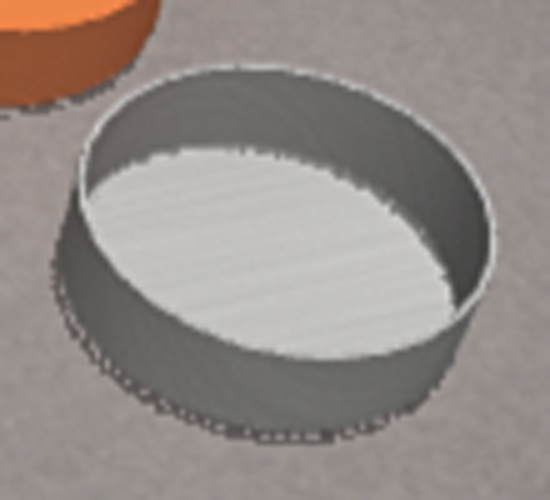

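```bash
cat >> h.py <<'E'
def fit(obs,x0,zfix=None):
    def f(p):
        R=Rn.from_euler('z',p[3]).as_matrix()
        t=np.array([p[0],p[1],p[2] if zfix is None else zfix])
        return np.concatenate([(proj(c,R@np.array(l)/1000+t)[0]-uv) for c,uv,l in obs])
    r=least_squares(f,x0,loss='soft_l1'); print(np.round(r.x[:3]*1000,1),np.degrees(r.x[3]),"res",np.round(r.fun,1).tolist()); return r.x
E
python3 - <<'E'
from h import *
ca=lambda x,y:np.array([80+x/3.3,185+y/3.3]); cb=lambda x,y:np.array([340+x/3.3,150+y/3.3])
cc=lambda x,y:np.array([230+x/4.5,180+y/4.5]); cd=lambda x,y:np.array([290+x/4,195+y/4])
T=[("top",cb(165,350),(-45,38,2)),("top",cb(252,367),(-45,-38,2)),("top",cb(188,245),(38,38,44)),("top",cb(276,262),(38,-38,44)),("top",cb(257,212),(49,0,150))]
S=[("scene",ca(354,304),(49,0,150)),("scene",ca(330,400),(38,-38,44)),("scene",ca(337,440),(38,-38,0)),("scene",ca(457,444),(38,38,0)),("scene",ca(465,403),(38,38,44)),("scene",ca(393,470),(58,0,0))]
fit(T+S,[0.5,-.33,0,0.]);fit(T+S,[0.5,-.33,0,0.],0);fit(T,[0.5,-.33,0,0.],0);fit(S,[0.5,-.33,0,0.],0)
T=[("top",cc(117,130),(125,68,65)),("top",cc(322,66),(125,-68,65)),("top",cc(229,500),(-113,68,60)),("top",cc(443,437),(-113,-68,60))]
S=[("scene",cd(280,488),(125,-68,65)),("scene",cd(516,380),(125,68,65)),("scene",cd(268,563),(125,-68,0)),("scene",cd(500,462),(125,68,0)),("scene",cd(56,157),(-113,-68,60)),("scene",cd(275,75),(-113,68,60))]
p=fit(T+S,[0.5,0,0,0.],0);fit(T,[0.5,0,0,0.],0);fit(S,[0.5,0,0,0.],0)
R=Rn.from_euler('z',p[3]).as_matrix()
BT=[(215,387),(258,372),(300,357),(340,345),(247,407),(288,393),(328,380),(370,366)]
BS=[(150,262),(195,245),(238,228),(282,210),(188,278),(232,262),(275,242),(318,222)]
print("bin-frame balls")
for t in BT: print("top ",np.round((R.T@(np.append(bp("top",cc(*t),0.018),.018)-[p[0],p[1],0]))*1000))
for t in BS: print("scene ",np.round((R.T@(np.append(bp("scene",cd(*t),0.018),.018)-[p[0],p[1],0]))*1000))
print("dish",tri([("top",[120+248/5,225+243/5]),("scene",[440+287/5,175+213/5])]), bp("top",[120+248/5,225+243/5],.055))
ang=np.radians(np.arange(0,360,30))
E
```

```text
[ 507.8 -328.5   -2.3] -16.629291484826705 res [-0.4, 0.2, -0.1, -0.0, -0.7, 0.4, -0.2, 0.2, -0.6, -0.7, -1.4, 1.0, -1.9, -0.2, 0.4, 0.0, 1.4, -0.3, -4.2, -0.2, 0.3, -0.1]
[ 508.6 -328.4    0. ] -16.53275303623336 res [-0.4, -0.2, -0.0, -0.5, -0.7, -0.1, -0.2, -0.3, -0.6, -1.2, -1.5, 0.5, -2.0, -0.5, 0.3, -0.3, 1.4, -0.6, -4.2, -0.6, 0.3, -0.4]
[ 507.3 -329.1    4.6] -17.148105571620157 res [-0.2, 0.1, 0.1, 0.1, -0.2, 0.2, 0.3, 0.3, -0.0, -0.7]
[ 509.9 -326.6  147.7] -17.080991342233048 res [-0.6, 0.9, -1.2, -0.4, 1.1, -0.1, 2.2, -0.1, -3.5, -0.1, 1.0, -0.1]
[526.8  -9.   -7.7] 11.976617269290939 res [-2.3, -0.2, -0.5, -0.7, -1.6, 0.3, -0.6, -1.3, -2.0, 0.2, 0.3, 0.3, -0.6, -0.2, 0.0, -1.3, -1.1, 0.1, -0.3, -0.4]
[525.1 -12.3  -0. ] 11.597249323246777 res [-0.8, 0.0, 1.1, -0.1, -0.7, 0.7, 0.5, -0.6]
[527.4  -7.9   0. ] 11.961505633365421 res [-1.4, 0.4, 0.8, 0.4, -0.0, -0.1, 0.6, -1.2, -0.6, 0.2, 0.3, -0.3]
bin-frame balls
top  [-39.  53.  18.]
top  [-38.  25.  18.]
top  [-37.  -2.  18.]
top  [-38. -28.  18.]
top  [-57.  38.  18.]
top  [-56.  12.  18.]
top  [-56. -14.  18.]
top  [-56. -42.  18.]
scene  [-56. -38.  18.]
scene  [-55. -11.  18.]
scene  [-55.  15.  18.]
scene  [-55.  43.  18.]
scene  [-37. -25.  18.]
scene  [-36.   1.  18.]
scene  [-37.  28.  18.]
scene  [-39.  56.  18.]
dish (array([0.48354077, 0.32827264, 0.04768412]), np.float64(0.6170745750155271)) [0.48117396 0.32381806]
```

Call:
apply_moves(targets=[12.13,5.8,0,0,0,8.8,1,12.13,5.8,0,0,0,8.8,1,12.13,5.8,0,0,0,8.8,1,12.13,5.8,0,0,0,8.8,1,12.13,5.8,0,0,0,8.8,1])

```text
time: 1.5
ee_pos: [0.4172, -0.4071, 0.2027]
tcp_rot: [180.0, 0.0, 63.5]
wrist_force: [0.2, -0.5, 0.8]
opening: 0.0853
```

Call:
apply_moves(targets=[4.6,2.2,0,0,0,1.63,1,4.6,2.2,0,0,0,1.63,1,4.6,2.2,0,0,0,1.63,1,4.6,2.2,0,0,0,1.63,1,4.6,2.2,0,0,0,1.63,1])

```text
time: 2.0
ee_pos: [0.5545, -0.3413, 0.2016]
tcp_rot: [-179.9, -0.0, 73.1]
wrist_force: [0.7, 0.1, -0.3]
opening: 0.0856
```

Run:
```python
from workcell import bot,camera
import cv2
for n,(x,y) in (("scene",(80,180)),("top",(340,130))):
    c=camera(n)["img"][:,:,::-1]; cv2.imwrite(f"pics/{n}1.png",cv2.resize(c[y:y+190,x:x+190],None,fx=3,fy=3,interpolation=cv2.INTER_CUBIC))
o=bot.get_obs();print(o["time"],o["ee_pos"],o["tcp_rot"],o["q"],o["wrist_force"])
```

```text
2.1 [ 0.55299383 -0.34266219  0.20254763] [-1.79985490e+02  1.08415845e-02  7.29455666e+01] [-3.17775565e+01  1.96551812e+01  2.73257809e+01  9.76818779e+01
 -1.41732941e-02  7.52768797e+01] [ 0.62657618 -0.61182946 -0.67405102]
```

View pics/scene1.png

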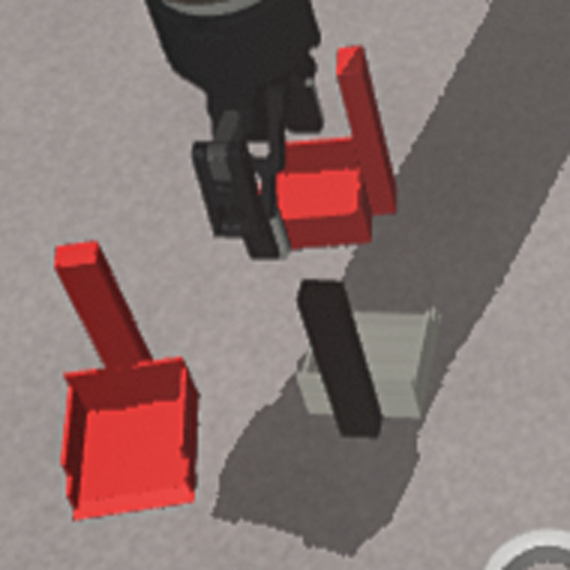

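View pics/top1.png

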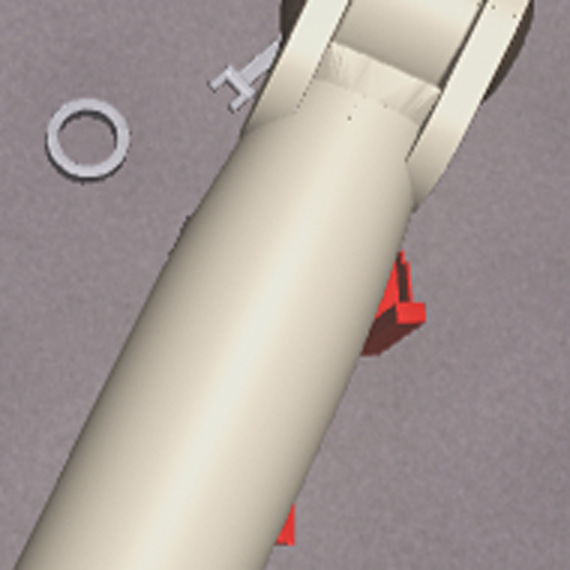

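Run:
```python
from h import *
t=np.array([0.553,-0.3427,0.2155]); d=np.array([np.cos(np.radians(-17)),np.sin(np.radians(-17)),0])*.05
print((proj("scene",[t,t+d,t-d,[.553,-.3427,.15]])-[80,180])*3)
```

```text
[[294.21367171 219.59314312]
 [275.09111299 289.75050041]
 [312.02395275 154.2503054 ]
 [316.38939775 289.73855534]]
```

Call:
apply_moves(targets=[0,0,-1.7,0,0,0,1,0.02,0.03,-3.38,0,0,0,1,0.02,0.03,-3.38,0,0,0,1,0.02,0.03,-3.38,0,0,0,1,0.02,0.03,-3.38,0,0,0,0.6], newtons=40)

```text
time: 2.6
ee_pos: [0.5551, -0.3428, 0.1053]
tcp_rot: [179.7, 0.1, 72.9]
wrist_force: [0.1, -0.5, 1.0]
opening: 0.0734
```

Call:
apply_moves(targets=[0,0,0,0,0,0,0,0,0,0,0,0,0,0,0,0,0,0,0,0,0,0,0,0,0,0,0,0,0,0,0,0,0,0,0], newtons=40)

```text
time: 3.1
ee_pos: [0.5543, -0.3415, 0.102]
tcp_rot: [180.0, 0.0, 73.0]
wrist_force: [-1.8, 0.6, 6.2]
opening: 0.0173
```

Call:
apply_moves(targets=[0,0,0,0,0,0,0,0,0,0,0,0,0,0,0,0,0,0,0,0,0], newtons=100)

```text
time: 3.4
ee_pos: [0.5546, -0.3416, 0.1022]
tcp_rot: [179.9, 0.0, 73.0]
wrist_force: [-1.1, 0.5, 5.3]
opening: 0.0157
```

Call:
apply_moves(targets=[0,0,0.3,0,0,0,0,0,0,1,0,0,0,0,0,0,2.2,0,0,0,0,0,0,3.5,0,0,0,0,0,0,3.5,0,0,0,0])

```text
time: 3.9
ee_pos: [0.5554, -0.3421, 0.2122]
tcp_rot: [179.6, 0.1, 73.0]
wrist_force: [0.0, -0.8, -1.7]
opening: 0.0163
```

Run:
```python
from workcell import bot,camera
import cv2
for n,(x,y) in (("scene",(80,140)),("top",(340,130))):
    c=camera(n)["img"][:,:,::-1]; cv2.imwrite(f"pics/{n}2.png",cv2.resize(c[y:y+190,x:x+190],None,fx=3,fy=3,interpolation=cv2.INTER_CUBIC))
o=bot.get_obs();print(o["time"],o["ee_pos"],o["tcp_rot"],o["q"],o["wrist_force"],o["opening"])
```

```text
4.0 [ 0.5545897  -0.3415589   0.20663188] [1.79932141e+02 1.52097099e-02 7.29699294e+01] [-3.16290991e+01  1.98107990e+01  2.79846005e+01  9.81042999e+01
  2.38540158e-03  7.54009639e+01] [-0.22541283  1.25103125 -3.07135782] 0.015644408013907075
```

View pics/scene2.png

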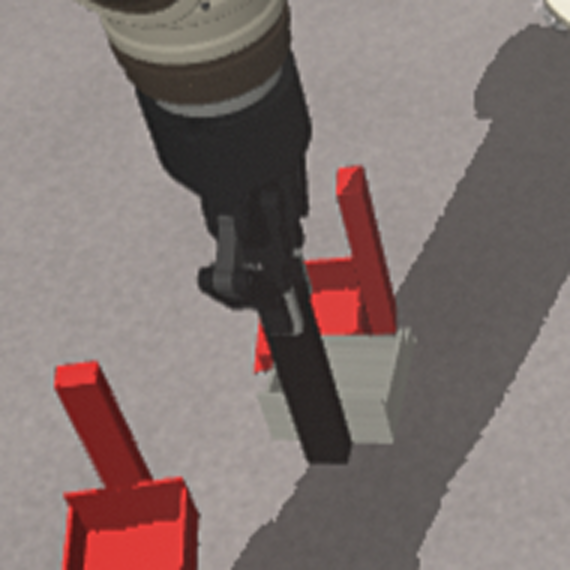

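Run:
```python
from h import *
c=lambda x,y:np.array([80+x/3,140+y/3])
obs=[("scene",c(272,440),(38,-38,0)),("scene",c(393,443),(38,38,0)),("scene",c(408,337),(38,38,44)),("scene",c(262,398),(38,-38,44)),("scene",c(327,463),(58,0,0))]
p=fit(obs,[.5,-.3,.1,-.2]); p=fit(obs,[.5,-.3,.1,-.2],.105)
R=Rn.from_euler('z',np.radians(-17)).as_matrix()
t=np.array([.5546,-.3416,.105])-R@[.049,0,0]
print(t)
for _,uv,l in obs: print(np.round(uv),np.round(proj("scene",R@np.array(l)/1000+t)[0],1))
```

```text
[ 502.8 -330.8  103.2] -12.636682888640609 res [0.5, -0.0, 0.8, -2.4, -8.0, 18.5, -1.3, -0.4, 1.2, 0.4]
[ 504.2 -330.6  100. ] -12.600209152832466 res [0.5, -0.0, 0.8, -2.4, -7.9, 18.4, -1.4, -0.5, 1.2, 0.4]
[ 0.50774107 -0.32727379  0.105     ]
[171. 287.] [171.8 286.5]
[211. 288.] [212.1 287.6]
[216. 252.] [208.3 273.2]
[167. 273.] [166.7 272.1]
[189. 294.] [189.9 295.8]
```

View pics/top2.png

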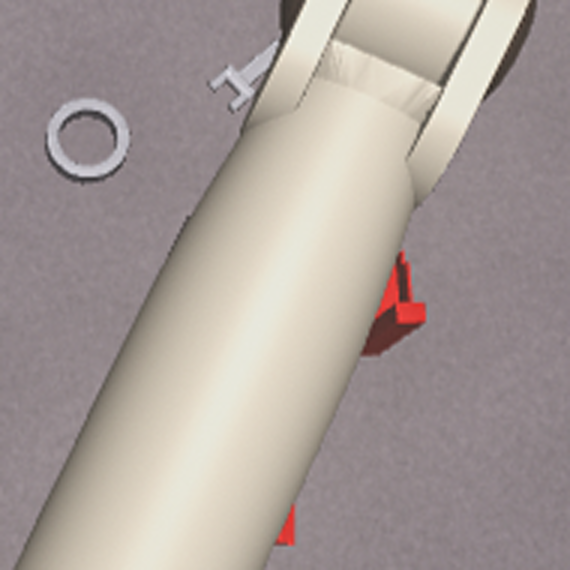

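```bash
cat > plan.py <<'E'
from h import *
BIN=np.array([.526,-.010,0]);BYAW=11.85
G=np.array([.049,0,.1018]); LIP=np.array([-.045,0,0])
RT=Rn.from_euler('z',90,degrees=True)*Rn.from_euler('x',180,degrees=True)
def pose(lip_world,yaw,a):
    Rs=Rn.from_euler('z',yaw,degrees=True)*Rn.from_euler('y',a,degrees=True)
    return lip_world+Rs.apply(G-LIP), Rs*RT
def binp(x,z,a,y=0,yaw=BYAW):
    return pose(BIN+Rn.from_euler('z',BYAW,degrees=True).apply(np.array([x,y,z])/1000),yaw,a)
def show(P0,R0,rows):
    for p,R in rows:
        print(np.round((p-P0)/.03,2),np.round((R*R0.inv()).as_rotvec(degrees=True)/6,2)," p",np.round(p,4))
def cur():
    from workcell import bot
    o=bot.get_obs(); print(o["time"],np.round(o["ee_pos"],4),np.round(o["tcp_rot"],2),np.round(o["wrist_force"],1),np.round(o["opening"],4))
    return o["ee_pos"],Rn.from_euler('xyz',o["tcp_rot"],degrees=True)
E
python3 - <<'E'
from plan import *
P,R=cur()
show(P,R,[binp(-5,110,0)])
show(*binp(-5,110,0),[binp(-5,70,-4),binp(-5,25,-7),binp(-5,14,-7)])
E
```

```text
4.0 [ 0.5546 -0.3416  0.2066] [1.7993e+02 2.0000e-02 7.2970e+01] [-0.2  1.3 -3.1] 0.0156
[ 1.95 11.66  0.17] [0.   0.01 4.81]  p [0.6131 0.0083 0.2118]
[-0.24 -0.05 -1.12] [ 0.14 -0.65  0.  ]  p [0.6059 0.0068 0.1781]
[-0.43 -0.09 -2.48] [ 0.24 -1.14  0.  ]  p [0.6003 0.0056 0.1375]
[-0.43 -0.09 -2.84] [ 0.24 -1.14  0.  ]  p [0.6003 0.0056 0.1265]
```

Call:
apply_moves(targets=[1.95,11.66,0.17,0,0,4.81,0,1.95,11.66,0.17,0,0,4.81,0,1.95,11.66,0.17,0,0,4.81,0,1.95,11.66,0.17,0,0,4.81,0,1.95,11.66,0.17,0,0,4.81,0])

```text
time: 4.5
ee_pos: [0.5947, -0.0928, 0.2076]
tcp_rot: [-179.8, -0.1, 101.9]
wrist_force: [0.9, -0.1, -2.3]
opening: 0.0158
```

Run:
```python
from plan import *
P,R=cur()
show(P,R,[binp(-5,110,0)])
```

```text
4.5 [ 0.5947 -0.0928  0.2076] [-1.7984e+02 -7.0000e-02  1.0193e+02] [ 0.9 -0.1 -2.3] 0.0158
[0.61 3.37 0.14] [-0.01 -0.03 -0.01]  p [0.6131 0.0083 0.2118]
```

Call:
apply_moves(targets=[0.61,3.37,0.14,0,0,0,0,0.61,3.37,0.14,0,0,0,0,0.61,3.37,0.14,0,0,0,0,0.61,3.37,0.14,0,0,0,0,0.61,3.37,0.14,0,0,0,0])

```text
time: 5.0
ee_pos: [0.6132, 0.0056, 0.2126]
tcp_rot: [-179.9, 0.0, 101.8]
wrist_force: [0.2, -0.7, -3.7]
opening: 0.0159
```

Run:
```python
from plan import *
from workcell import camera
import cv2
c=camera("scene")["img"][:,:,::-1]; cv2.imwrite("pics/s3.png",cv2.resize(c[110:340,270:450],None,fx=3,fy=2.6,interpolation=cv2.INTER_CUBIC))
c=camera("top")["img"][:,:,::-1]; cv2.imwrite("pics/t3.png",cv2.resize(c[170:310,220:380],None,fx=3.5,fy=3.5,interpolation=cv2.INTER_CUBIC))
P,R=cur()
show(P,R,[binp(-5,110,0),binp(-5,70,-4),binp(-5,25,-7),binp(-5,14,-7)])
```

```text
5.1 [0.6134 0.0049 0.2133] [-179.94   -0.    101.73] [-0.   0.7 -3.5] 0.0158
[-0.01  0.11 -0.05] [ 0.   -0.01  0.02]  p [0.6131 0.0083 0.2118]
[-0.25  0.06 -1.17] [ 0.14 -0.66  0.02]  p [0.6059 0.0068 0.1781]
[-0.44  0.02 -2.53] [ 0.24 -1.15  0.02]  p [0.6003 0.0056 0.1375]
[-0.44  0.02 -2.89] [ 0.24 -1.15  0.02]  p [0.6003 0.0056 0.1265]
```

View pics/s3.png

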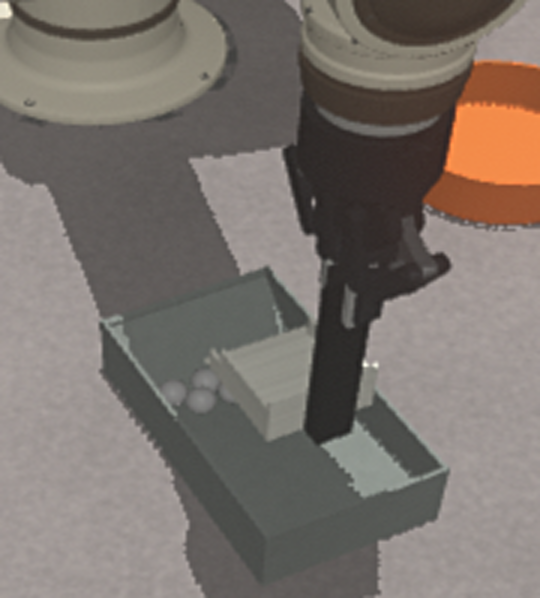

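View pics/t3.png

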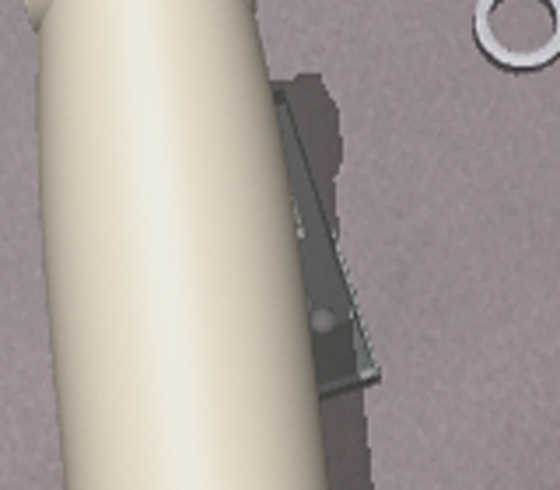

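Call:
apply_moves(targets=[-0.25,0.06,-1.1,0.14,-0.66,0.02,0,-0.44,0.05,-2.3,0.24,-1.15,0.02,0,-0.44,0.05,-2.7,0.24,-1.15,0.02,0,-0.44,0.05,-2.7,0.24,-1.15,0.02,0,-0.44,0.05,-2.7,0.24,-1.15,0.02,0])

```text
time: 5.6
ee_pos: [0.6021, 0.0071, 0.1356]
tcp_rot: [172.8, 0.1, 101.9]
wrist_force: [0.9, -1.1, -2.7]
opening: 0.0161
```

Run:
```python
from plan import *
from workcell import camera
import cv2
c=camera("scene")["img"][:,:,::-1]; cv2.imwrite("pics/s4.png",cv2.resize(c[190:340,290:440],None,fx=4,fy=4,interpolation=cv2.INTER_CUBIC))
P,R=cur()
show(P,R,[binp(-5,14,-7),binp(-10,12,-7),binp(-58,7.2,-7)])
```

```text
5.65 [0.6028 0.0073 0.1362] [1.7272e+02 7.0000e-02 1.0190e+02] [ 0.2  0.2 -2.3] 0.0158
[-0.08 -0.06 -0.32] [ 0.    0.05 -0.01]  p [0.6003 0.0056 0.1265]
[-0.25 -0.09 -0.39] [ 0.    0.05 -0.01]  p [0.5954 0.0046 0.1245]
[-1.81 -0.42 -0.55] [ 0.    0.05 -0.01]  p [ 0.5484 -0.0053  0.1197]
```

View pics/s4.png

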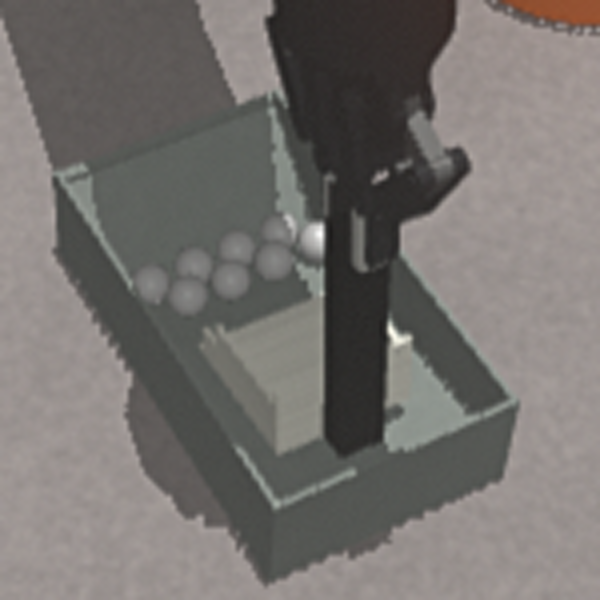

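Run:
```python
from plan import *
P,R=cur()
Rs=R*RT.inv()
for l in [(38,-38,0),(38,-38,44),(58,-13,0),(58,13,0),(-45,-38,18),(-45,-38,0)]:
    w=P+Rs.apply(np.array(l)/1000-G); print(l,(proj("scene",w)[0]-[290,190])*4, "bin",np.round(Rn.from_euler('z',-BYAW,degrees=True).apply(w-BIN)*1000,1))
for l in [(125,-68,65),(125,68,65),(-113,-68,60),(-113,68,60),(-37,-25,18)]:
    w=BIN+Rn.from_euler('z',BYAW,degrees=True).apply(np.array(l)/1000);print(l,(proj("scene",w)[0]-[290,190])*4)
```

```text
5.65 [0.6028 0.0073 0.1362] [1.7272e+02 7.0000e-02 1.0190e+02] [ 0.2  0.2 -2.3] 0.0158
(38, -38, 0) [276.62103086 451.11681316] bin [ 80.7 -37.   33.8]
(38, -38, 44) [275.40985814 390.49334871] bin [ 75.1 -36.9  77.5]
(58, -13, 0) [341.3037043  458.98697905] bin [100.5 -12.   36.3]
(58, 13, 0) [386.80328928 439.2363056 ] bin [100.5  14.   36.3]
(-45, -38, 18) [196.19211546 321.30470438] bin [ -3.9 -37.   41.2]
(-45, -38, 0) [197.51044705 345.59674471] bin [ -1.6 -37.1  23.3]
(125, -68, 65) [268.51553625 508.01901577]
(125, 68, 65) [514.05804517 400.85368067]
(-113, -68, 60) [ 49.46360761 176.28240845]
(-113, 68, 60) [272.25190085  92.78194766]
(-37, -25, 18) [186.04889168 296.30879815]
```

Call:
apply_moves(targets=[-0.25,-0.09,-0.37,0,0,0,0,-0.25,-0.09,-0.37,0,0,0,0,-0.55,-0.15,-0.41,0,0,0,0,-0.75,-0.19,-0.43,0,0,0,0,-0.75,-0.19,-0.43,0,0,0,0])

```text
time: 6.15
ee_pos: [0.578, 0.0019, 0.1213]
tcp_rot: [172.9, 0.0, 101.9]
wrist_force: [0.2, -0.9, 0.7]
opening: 0.0155
```

Run:
```python
from plan import *
P,R=cur()
show(P,R,[binp(x,6.9+.1*(x+60),-7) for x in(-10,-25,-35,-45,-55,-58)])
```

```text
6.15 [0.578  0.0019 0.1213] [1.7287e+02 3.0000e-02 1.0194e+02] [ 0.2 -0.9  0.7] 0.0155
[0.58 0.09 0.1 ] [ 0.    0.02 -0.01]  p [0.5954 0.0046 0.1244]
[ 0.09 -0.02  0.05] [ 0.    0.02 -0.01]  p [0.5807 0.0015 0.1229]
[-0.24 -0.08  0.02] [ 0.    0.02 -0.01]  p [ 0.5709 -0.0006  0.1219]
[-0.56 -0.15 -0.01] [ 0.    0.02 -0.01]  p [ 0.5611 -0.0026  0.1209]
[-0.89 -0.22 -0.05] [ 0.    0.02 -0.01]  p [ 0.5513 -0.0047  0.1199]
[-0.99 -0.24 -0.06] [ 0.    0.02 -0.01]  p [ 0.5484 -0.0053  0.1196]
```

Call:
apply_moves(targets=[-0.2,-0.04,0,0,0,0,0,-0.4,-0.08,-0.02,0,0,0,0,-0.6,-0.13,-0.04,0,0,0,0,-0.75,-0.16,-0.05,0,0,0,0,-0.75,-0.16,-0.05,0,0,0,0])

```text
time: 6.65
ee_pos: [0.5552, -0.0029, 0.1189]
tcp_rot: [172.9, 0.0, 101.9]
wrist_force: [2.5, 0.3, 4.5]
opening: 0.0158
```

Run:
```python
from plan import *
from workcell import camera
import cv2
c=camera("scene")["img"][:,:,::-1]; cv2.imwrite("pics/s5.png",cv2.resize(c[190:340,290:440],None,fx=4,fy=4,interpolation=cv2.INTER_CUBIC))
P,R=cur()
show(P,R,[binp(x,6.9+.1*(x+60),-7) for x in(-45,-50,-55,-58)])
```

```text
6.7 [ 0.5554 -0.0029  0.1189] [1.7292e+02 3.0000e-02 1.0194e+02] [2.8 0.6 4.6] 0.0156
[0.19 0.01 0.07] [ 0.    0.01 -0.01]  p [ 0.5611 -0.0026  0.1209]
[ 0.03 -0.03  0.05] [ 0.    0.01 -0.01]  p [ 0.5562 -0.0037  0.1204]
[-0.13 -0.06  0.03] [ 0.    0.01 -0.01]  p [ 0.5513 -0.0047  0.1199]
[-0.23 -0.08  0.02] [ 0.    0.01 -0.01]  p [ 0.5484 -0.0053  0.1196]
```

View pics/s5.png

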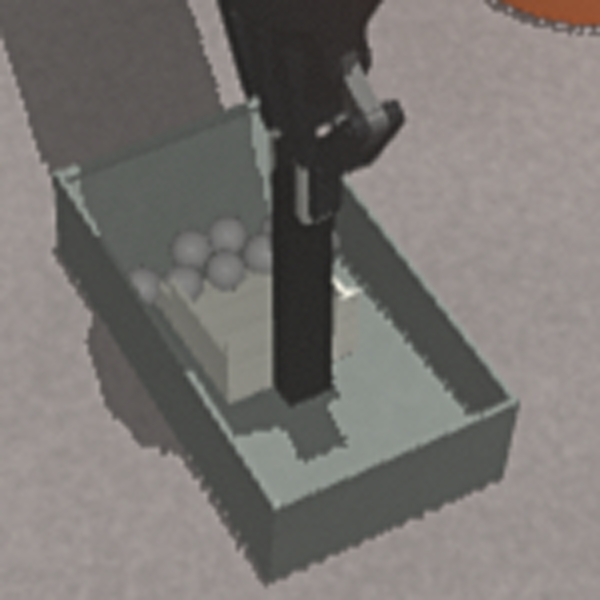

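Call:
apply_moves(targets=[-0.1,-0.02,0.02,0,0,0,0,-0.2,-0.045,0.01,0,0,0,0,-0.24,-0.055,0.01,0,0,0,0,-0.24,-0.055,0.01,0,0,0,0])

```text
time: 7.1
ee_pos: [0.5512, -0.0039, 0.1208]
tcp_rot: [172.6, 0.0, 102.0]
wrist_force: [11.0, 3.5, 6.6]
opening: 0.0158
```

```bash
cat > look.py <<'E'
import sys
from plan import *
from workcell import camera
import cv2
c=camera("scene")["img"][:,:,::-1]; cv2.imwrite(f"pics/{sys.argv[1]}.png",cv2.resize(c[190:340,290:440],None,fx=4,fy=4,interpolation=cv2.INTER_CUBIC))
E
python3 look.py s6
python3 - <<'E'
from plan import *
P,R=cur()
show(P,R,[binp(-58,7,-7)]+[binp(-58-s,7+s,a) for s,a in((3,-6),(6,-3),(10,-1),(15,3),(20,6),(27,10),(35,14),(38,16))])
E
```

```text
7.15 [ 0.5512 -0.0039  0.1207] [1.7256e+02 3.0000e-02 1.0197e+02] [11.7  1.9  6.7] 0.0155
[-0.09 -0.05 -0.04] [-0.01  0.07 -0.02]  p [ 0.5484 -0.0053  0.1195]
[-0.13 -0.05  0.01] [-0.04  0.24 -0.02]  p [ 0.5474 -0.0055  0.1211]
[-0.04 -0.03 -0.04] [-0.15  0.73 -0.02]  p [ 0.55   -0.005   0.1196]
[-0.05 -0.04 -0.01] [-0.22  1.05 -0.02]  p [ 0.5497 -0.005   0.1204]
[ 0.01 -0.02 -0.07] [-0.35  1.7  -0.02]  p [ 0.5516 -0.0046  0.1187]
[ 0.01 -0.02 -0.08] [-0.46  2.19 -0.02]  p [ 0.5516 -0.0046  0.1184]
[-0.02 -0.03 -0.09] [-0.59  2.85 -0.02]  p [ 0.5507 -0.0048  0.1179]
[-0.09 -0.05 -0.09] [-0.73  3.5  -0.02]  p [ 0.5483 -0.0053  0.118 ]
[-0.11 -0.05 -0.13] [-0.8   3.82 -0.02]  p [ 0.5479 -0.0054  0.1169]
```

View pics/s6.png

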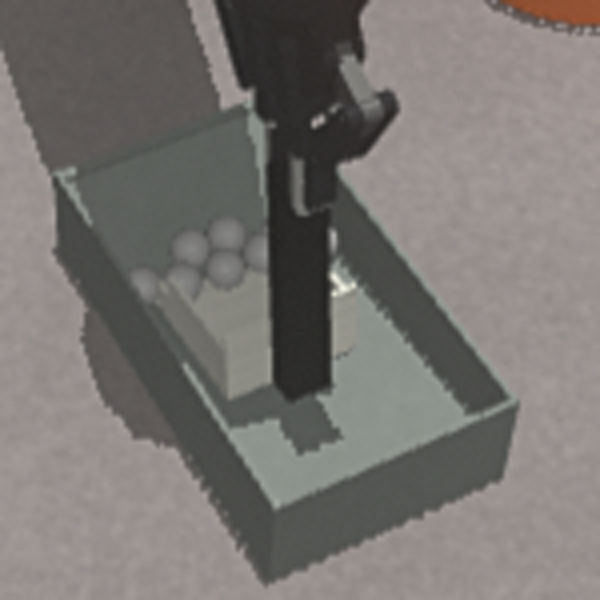

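Run:
```python
from plan import *
def q(x,y,z): 
    w=BIN+Rn.from_euler('z',BYAW,degrees=True).apply(np.array([x,y,z])/1000); return np.round((proj("scene",w)[0]-[290,190])*4+[3,0])
for p in [(-55,-12,18),(-55,-12,21),(-58,-12,21),(-60,-12,25),(-64,-12,28),(-37,-25,18),(-37,-25,22),(-37,-25,24),(-35,-1,18),(-35,-1,24),(-40,-1,24)]: print(p,q(*p))
```

```text
(-55, -12, 18) [195. 265.]
(-55, -12, 21) [195. 261.]
(-58, -12, 21) [192. 257.]
(-60, -12, 25) [191. 250.]
(-64, -12, 28) [187. 241.]
(-37, -25, 18) [189. 296.]
(-37, -25, 22) [189. 292.]
(-37, -25, 24) [189. 289.]
(-35, -1, 18) [230. 283.]
(-35, -1, 24) [231. 276.]
(-40, -1, 24) [226. 269.]
```

Run:
```python
from plan import *
P,R=cur(); Rs=R*RT.inv()
for l in [(38,-38,0),(38,-38,44),(58,-13,0),(58,13,0),(-45,0,0),(-45,-38,0)]:
    w=P+Rs.apply(np.array(l)/1000-G); print(l,(proj("scene",w)[0]-[290,190])*4+[3,0], "bin",np.round(Rn.from_euler('z',-BYAW,degrees=True).apply(w-BIN)*1000,1))
```

```text
7.15 [ 0.5512 -0.0039  0.1207] [1.7256e+02 3.0000e-02 1.0197e+02] [11.7  1.9  6.7] 0.0155
(38, -38, 0) [227.33265453 392.96238817] bin [ 28.3 -37.3  18.4]
(38, -38, 44) [224.57024766 333.02152869] bin [ 22.6 -37.3  62. ]
(58, -13, 0) [289.21732654 400.03786599] bin [ 48.  -12.2  21. ]
(58, 13, 0) [333.31306397 381.37381085] bin [48.  13.8 20.9]
(-45, 0, 0) [215.56533452 269.69855588] bin [-54.1   0.6   7.6]
(-45, -38, 0) [153.52876438 294.46587085] bin [-54.  -37.4   7.6]
```

Run:
```python
from plan import *
P,R=cur(); Rs=R*RT.inv()
show(P,R,[binp(-54-s,7.6+s,a,y=.6,yaw=11.95) for s,a in((0,-7.3),(3,-6),(6,-3),(10,0),(14,2.5),(18,5),(22,7.5),(27,10),(32,13),(38,16),(38,18))])
```

```text
7.15 [ 0.5512 -0.0039  0.1207] [1.7256e+02 3.0000e-02 1.0197e+02] [11.7  1.9  6.7] 0.0155
[ 0.01  0.   -0.01] [ 0.    0.02 -0.  ]  p [ 0.5516 -0.0039  0.1205]
[-0.   -0.    0.03] [-0.04  0.24 -0.  ]  p [ 0.5511 -0.004   0.1217]
[ 0.09  0.02 -0.02] [-0.15  0.73 -0.  ]  p [ 0.5538 -0.0034  0.1202]
[ 0.13  0.03 -0.04] [-0.25  1.21 -0.  ]  p [ 0.5552 -0.0031  0.1194]
[ 0.15  0.03 -0.05] [-0.34  1.62 -0.  ]  p [ 0.5555 -0.003   0.1192]
[ 0.15  0.03 -0.06] [-0.42  2.03 -0.  ]  p [ 0.5557 -0.003   0.1188]
[ 0.15  0.03 -0.08] [-0.51  2.44 -0.  ]  p [ 0.5557 -0.003   0.1183]
[ 0.11  0.02 -0.07] [-0.6   2.84 -0.  ]  p [ 0.5545 -0.0032  0.1185]
[ 0.08  0.02 -0.1 ] [-0.7   3.33 -0.  ]  p [ 0.5537 -0.0034  0.1176]
[ 0.02  0.   -0.11] [-0.8   3.82 -0.  ]  p [ 0.5517 -0.0038  0.1175]
[ 0.1   0.02 -0.25] [-0.87  4.15 -0.  ]  p [ 0.5541 -0.0033  0.1134]
```

Call:
apply_moves(targets=[0.05,0.01,0.1,-0.04,0.24,0,0,0.14,0.03,0.08,-0.15,0.73,0,0,0.18,0.04,0.06,-0.25,1.21,0,0,0.2,0.04,0.05,-0.34,1.62,0,0,0.2,0.04,0.04,-0.42,2.03,0,0])

```text
time: 7.65
ee_pos: [0.5531, -0.0032, 0.1181]
tcp_rot: [-174.3, -0.1, 101.9]
wrist_force: [0.3, -0.1, -5.6]
opening: 0.0156
```

```bash
python3 look.py s7
python3 - <<'E'
from plan import *
P,R=cur(); Rs=R*RT.inv()
w=P+Rs.apply(LIP-G);print("lip bin",np.round(Rn.from_euler('z',-BYAW,degrees=True).apply(w-BIN)*1000,1))
show(P,R,[binp(-54-s,8.6+s,a,y=.6,yaw=11.95) for s,a in((18,5),(22,7.5),(27,10),(32,13),(38,16),(38,18))])
E
```

```text
7.7 [ 0.5533 -0.0031  0.1173] [-1.7409e+02 -1.0000e-01  1.0195e+02] [-3.7 -0.2 -7.4] 0.016
lip bin [-75.8   1.1  25.7]
[0.08 0.   0.09] [ 0.02 -0.15 -0.  ]  p [ 0.5557 -0.003   0.1198]
[0.08 0.   0.07] [-0.07  0.26  0.  ]  p [ 0.5557 -0.003   0.1193]
[ 0.04 -0.    0.08] [-0.16  0.66  0.  ]  p [ 0.5545 -0.0032  0.1195]
[ 0.01 -0.01  0.05] [-0.26  1.15  0.  ]  p [ 0.5537 -0.0034  0.1186]
[-0.05 -0.02  0.04] [-0.36  1.64  0.  ]  p [ 0.5517 -0.0038  0.1185]
[ 0.03 -0.01 -0.1 ] [-0.43  1.97  0.  ]  p [ 0.5541 -0.0033  0.1144]
```

View pics/s7.png

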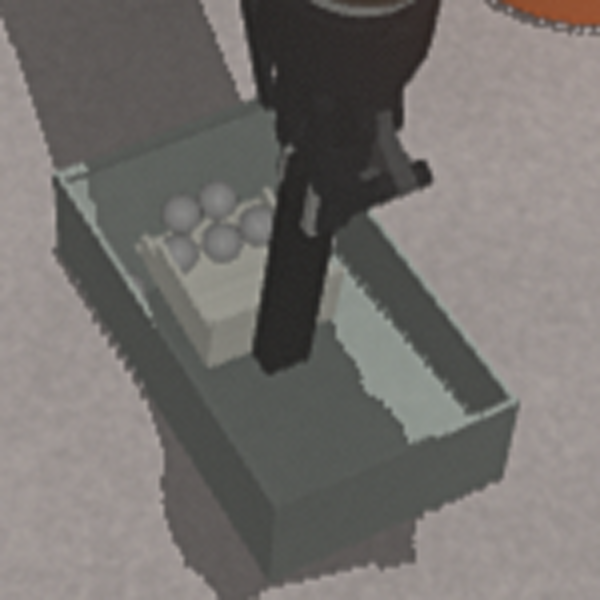

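Call:
apply_moves(targets=[0.05,0,0.1,-0.07,0.26,0,0,0.05,0,0.13,-0.16,0.66,0,0,0.03,-0.01,0.14,-0.26,1.15,0,0,0,-0.02,0.18,-0.36,1.64,0,0,0.03,-0.01,0.18,-0.43,1.97,0,0])

```text
time: 8.2
ee_pos: [0.5545, -0.0035, 0.124]
tcp_rot: [-162.3, -0.0, 101.9]
wrist_force: [-0.3, 0.1, -5.1]
opening: 0.0163
```

```bash
python3 look.py s8
python3 - <<'E'
from plan import *
P,R=cur(); Rs=R*RT.inv()
w=P+Rs.apply(LIP-G);print("lip bin",np.round(Rn.from_euler('z',-BYAW,degrees=True).apply(w-BIN)*1000,1))
E
```

```text
8.25 [ 0.5547 -0.0034  0.1229] [-1.6211e+02 -2.0000e-02  1.0194e+02] [-1.1  0.4 -6.2] 0.0155
lip bin [-91.3   0.4  54.9]
```

View pics/s8.png

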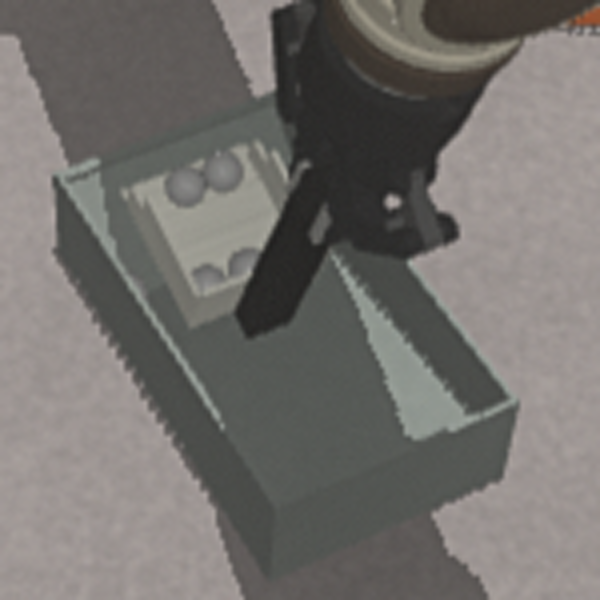

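Call:
apply_moves(targets=[0,0,0.1,0,0,0,0,0,0,0.3,0,0,0,0,0,0,0.6,0,0,0,0,0,0,0.9,0,0,0,0,0,0,1.1,0,0,0,0])

```text
time: 8.75
ee_pos: [0.5553, -0.0035, 0.1602]
tcp_rot: [-162.6, 0.1, 101.9]
wrist_force: [-0.1, 0.8, -5.8]
opening: 0.0158
```

```bash
python3 look.py s9; python3 -c "
from plan import *
cur()"
```

```text
8.8 [ 0.5555 -0.0035  0.1609] [-1.6268e+02  7.0000e-02  1.0194e+02] [-0.7 -0.5 -4.4] 0.0157
```

View pics/s9.png

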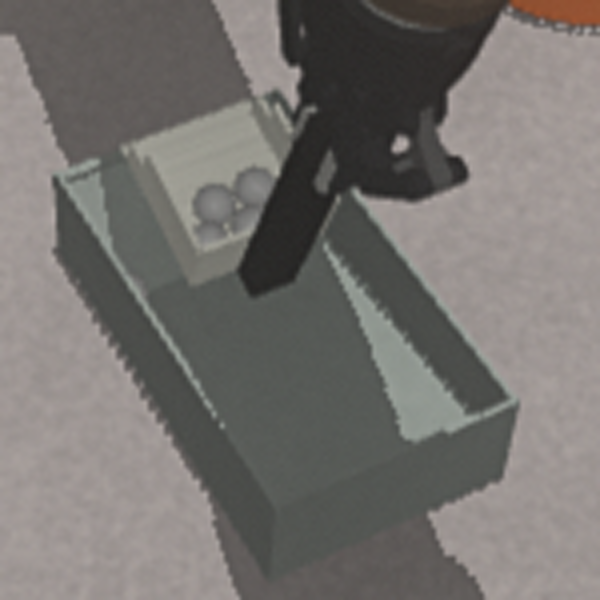

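```bash
cat >> plan.py <<'E'
DISH=np.array([.482,.326,0])
def dishp(lx,z,a,yaw=34):
    return pose(DISH+Rn.from_euler('z',yaw,degrees=True).apply(np.array([-lx,0,z])/1000),yaw,a)
E
python3 - <<'E'
from plan import *
P,R=cur()
p,Rr=dishp(35,140,20)
show(P,R,[(p,Rr)])
E
```

```text
8.8 [ 0.5555 -0.0035  0.1609] [-1.6268e+02  7.0000e-02  1.0194e+02] [-0.7 -0.5 -4.4] 0.0157
[-0.02 12.63  1.42] [-0.17  0.42  3.68]  p [0.5551 0.3753 0.2035]
```

Call:
apply_moves(targets=[0,0,0.2,0,0,0,0,0,0,0.6,0,0,0,0,0,0,1.0,0,0,0,0,0,0,1.35,0,0,0,0,0,0,1.5,0,0,0,0])

```text
time: 9.3
ee_pos: [0.5555, -0.0035, 0.2048]
tcp_rot: [-162.6, 0.1, 101.9]
wrist_force: [-0.3, -0.3, -5.0]
opening: 0.0156
```

Run:
```python
from plan import *
P,R=cur()
p,Rr=dishp(35,140,20)
show(P,R,[(p,Rr)])
```

```text
9.3 [ 0.5555 -0.0035  0.2048] [-1.6260e+02  5.0000e-02  1.0194e+02] [-0.3 -0.3 -5. ] 0.0156
[-1.000e-02  1.262e+01 -4.000e-02] [-0.16  0.4   3.68]  p [0.5551 0.3753 0.2035]
```

Call:
apply_moves(targets=[0,0.1,0,0,0,0.03,0,0,0.35,0,0,0.01,0.1,0,0,0.75,0,-0.01,0.02,0.22,0,0,1.25,0,-0.02,0.04,0.36,0,0,1.8,0,-0.02,0.06,0.52,0])

```text
time: 9.8
ee_pos: [0.555, 0.0521, 0.2031]
tcp_rot: [-162.1, 0.1, 105.2]
wrist_force: [0.0, -0.5, -4.4]
opening: 0.0158
```

Call:
apply_moves(targets=[0,0.6,0,0,0.02,0.18,0,0,1.2,0,-0.02,0.04,0.36,0,0,1.8,0,-0.02,0.06,0.53,0,0,2.4,0,-0.03,0.08,0.7,0,0,3.0,0,-0.04,0.1,0.88,0])

```text
time: 10.3
ee_pos: [0.5551, 0.1423, 0.2033]
tcp_rot: [-161.5, 0.1, 110.5]
wrist_force: [0.1, -0.9, -5.8]
opening: 0.0155
```

Call:
apply_moves(targets=[0,0.6,0,0,0.02,0.18,0,0,1.2,0,-0.02,0.04,0.36,0,0,1.8,0,-0.02,0.06,0.53,0,0,2.4,0,-0.03,0.08,0.7,0,0,3.0,0,-0.04,0.1,0.88,0])

```text
time: 10.8
ee_pos: [0.5551, 0.232, 0.2033]
tcp_rot: [-160.8, 0.1, 115.7]
wrist_force: [-0.3, 0.0, -5.1]
opening: 0.0157
```

Call:
apply_moves(targets=[0,0.6,0,0,0.02,0.18,0,0,1.2,0,-0.02,0.04,0.36,0,0,1.8,0,-0.02,0.06,0.53,0,0,2.4,0,-0.03,0.08,0.7,0,0,3.0,0,-0.04,0.1,0.88,0])

```text
time: 11.3
ee_pos: [0.5549, 0.3219, 0.2033]
tcp_rot: [-160.2, 0.0, 121.0]
wrist_force: [0.8, -0.4, -4.9]
opening: 0.0156
```

Run:
```python
from plan import *
P,R=cur()
p,Rr=dishp(35,140,20)
show(P,R,[(p,Rr)])
```

```text
11.3 [0.5549 0.3219 0.2033] [-1.6020e+02  4.0000e-02  1.2099e+02] [ 0.8 -0.4 -4.9] 0.0156
[0.01 1.78 0.01] [-0.01  0.03  0.5 ]  p [0.5551 0.3753 0.2035]
```

Call:
apply_moves(targets=[0,0.6,0,0,0.01,0.17,0,0,1.1,0,0,0.02,0.32,0,0,1.5,0,0,0.03,0.42,0,0,1.7,0,0,0.03,0.5,0,0,1.78,0,0,0.03,0.5,0])

```text
time: 11.8
ee_pos: [0.5436, 0.3667, 0.1959]
tcp_rot: [-160.9, -0.1, 124.0]
wrist_force: [0.3, 0.4, -4.5]
opening: 0.0159
```

Run:
```python
from plan import *
from workcell import camera
import cv2
c=camera("scene")["img"][:,:,::-1]; cv2.imwrite("pics/s10.png",c)
P,R=cur()
show(P,R,[dishp(35,140,20),dishp(35,100,20),dishp(35,60,20),dishp(35,45,16),dishp(35,30,8)])
```

```text
11.85 [0.5437 0.3666 0.1959] [-1.6093e+02 -7.0000e-02  1.2392e+02] [-0.  -0.9 -5.8] 0.0156
[0.38 0.29 0.25] [-0.1   0.12  0.01]  p [0.5551 0.3753 0.2035]
[ 0.38  0.29 -1.08] [-0.1   0.12  0.01]  p [0.5551 0.3753 0.1635]
[ 0.38  0.29 -2.41] [-0.1   0.12  0.01]  p [0.5551 0.3753 0.1235]
[ 0.25  0.2  -2.63] [ 0.28 -0.43  0.01]  p [0.5512 0.3726 0.1169]
[-0.06 -0.01 -2.61] [ 1.02 -1.54  0.01]  p [0.5419 0.3664 0.1177]
```

View pics/s10.png

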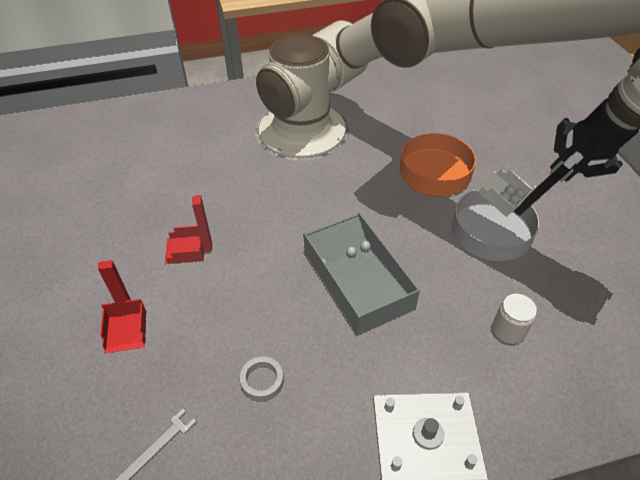

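Run:
```python
from plan import *
P,R=cur()
Rs=R*RT.inv()
w=P+Rs.apply(LIP-G); print("lip dish frame",np.round(Rn.from_euler('z',-34,degrees=True).apply(w-DISH)*1000,1))
show(P,R,[dishp(48,140,18),dishp(48,110,18),dishp(48,85,18),dishp(48,60,18),dishp(45,50,14)])
```

```text
11.85 [0.5437 0.3666 0.1959] [-1.6093e+02 -7.0000e-02  1.2392e+02] [-0.  -0.9 -5.8] 0.0156
lip dish frame [-48.3  -0.6 130.4]
[-0.04  0.01  0.4 ] [ 0.09 -0.15  0.01]  p [0.5424 0.3667 0.2078]
[-0.04  0.01 -0.6 ] [ 0.09 -0.15  0.01]  p [0.5424 0.3667 0.1778]
[-0.04  0.01 -1.44] [ 0.09 -0.15  0.01]  p [0.5424 0.3667 0.1528]
[-0.04  0.01 -2.27] [ 0.09 -0.15  0.01]  p [0.5424 0.3667 0.1278]
[-0.1  -0.03 -2.33] [ 0.46 -0.71  0.01]  p [0.5407 0.3656 0.126 ]
```

Call:
apply_moves(targets=[-0.05,0,-0.2,0.05,-0.1,0,0,-0.05,0,-0.6,0.05,-0.1,0,0,-0.05,0,-1.1,0.05,-0.1,0,0,-0.05,0,-1.5,0.05,-0.1,0,0,-0.05,0,-1.7,0.05,-0.1,0,0])

```text
time: 12.35
ee_pos: [0.5425, 0.3654, 0.1439]
tcp_rot: [-161.5, 0.0, 123.8]
wrist_force: [-0.1, -0.3, -4.8]
opening: 0.016
```

Run:
```python
from plan import *
P,R=cur()
Rs=R*RT.inv()
w=P+Rs.apply(LIP-G); print("lip dish frame",np.round(Rn.from_euler('z',-34,degrees=True).apply(w-DISH)*1000,1),Rs.as_euler('ZYX',degrees=True))
show(P,R,[dishp(45,58,16),dishp(43,45,12),dishp(42,34,7),dishp(40,24,3),dishp(40,17,0),dishp(40,14,-4),dishp(38,12,-8),dishp(38,12,-14)])
```

```text
12.35 [0.5425 0.3654 0.1439] [-1.6150e+02  3.0000e-02  1.2384e+02] [-0.1 -0.3 -4.8] 0.016
lip dish frame [-49.2  -0.9  77.2] [ 3.38303223e+01  1.85044687e+01 -3.00836571e-02]
[ 0.01  0.05 -0.47] [ 0.24 -0.34  0.03]  p [0.5429 0.3671 0.1299]
[-0.08 -0.01 -0.63] [ 0.61 -0.9   0.03]  p [0.5401 0.3652 0.125 ]
[-0.26 -0.13 -0.68] [ 1.07 -1.59  0.03]  p [0.5348 0.3616 0.1236]
[-0.38 -0.21 -0.77] [ 1.45 -2.14  0.03]  p [0.5311 0.3591 0.1207]
[-0.53 -0.31 -0.84] [ 1.72 -2.56  0.03]  p [0.5268 0.3562 0.1188]
[-0.73 -0.44 -0.73] [ 2.1  -3.11  0.03]  p [0.5207 0.3521 0.1221]
[-0.89 -0.55 -0.6 ] [ 2.47 -3.66  0.03]  p [0.5159 0.3489 0.1259]
[-1.23 -0.78 -0.35] [ 3.03 -4.49  0.03]  p [0.5057 0.342  0.1335]
```

Call:
apply_moves(targets=[0,0.02,-0.3,0.12,-0.17,0,0,-0.04,0.02,-0.55,0.4,-0.6,0,0,-0.17,-0.07,-0.65,0.85,-1.25,0,0,-0.32,-0.17,-0.72,1.25,-1.85,0,0,-0.38,-0.21,-0.77,1.45,-2.14,0,0])

```text
time: 12.85
ee_pos: [0.5302, 0.3588, 0.1226]
tcp_rot: [-177.2, -0.0, 123.9]
wrist_force: [0.7, 0.6, -5.2]
opening: 0.0154
```

Run:
```python
from plan import *
from workcell import camera
import cv2
c=camera("scene")["img"][:,:,::-1]; cv2.imwrite("pics/s11.png",cv2.resize(c[130:270,420:570],None,fx=4,fy=4,interpolation=cv2.INTER_CUBIC))
P,R=cur()
Rs=R*RT.inv()
w=P+Rs.apply(LIP-G); print("lip dish frame",np.round(Rn.from_euler('z',-34,degrees=True).apply(w-DISH)*1000,1),Rs.as_euler('ZYX',degrees=True))
show(P,R,[dishp(40,17,0),dishp(40,14,-4),dishp(38,12,-8),dishp(38,12,-12),dishp(38,12,-16),dishp(36,12,-25)])
```

```text
12.9 [0.53   0.3587 0.123 ] [-1.7728e+02 -4.0000e-02  1.2386e+02] [ 2.8  1.8 -4.5] 0.016
lip dish frame [-40.7   0.6  25.8] [33.86511069  2.72294967  0.03686254]
[-0.11 -0.08 -0.14] [ 0.25 -0.38  0.02]  p [0.5268 0.3562 0.1188]
[-0.31 -0.22 -0.03] [ 0.62 -0.93  0.02]  p [0.5207 0.3521 0.1221]
[-0.47 -0.33  0.1 ] [ 0.99 -1.49  0.02]  p [0.5159 0.3489 0.1259]
[-0.69 -0.48  0.27] [ 1.36 -2.04  0.02]  p [0.5092 0.3443 0.1311]
[-0.93 -0.64  0.42] [ 1.74 -2.59  0.02]  p [0.5021 0.3396 0.1358]
[-1.43 -0.97  0.7 ] [ 2.57 -3.84  0.02]  p [0.4871 0.3295 0.144 ]
```

View pics/s11.png

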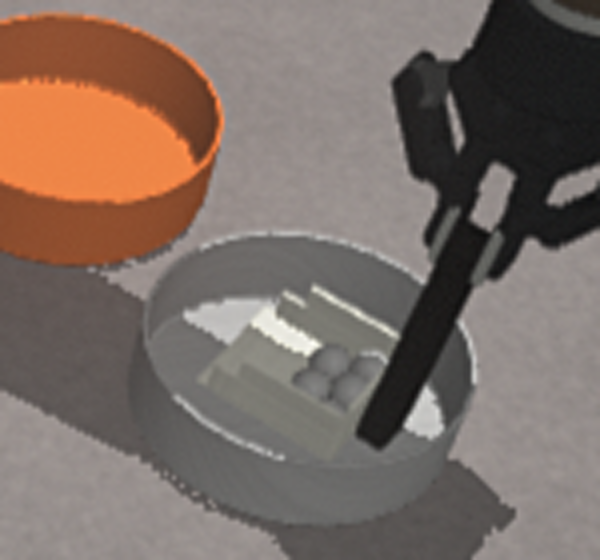

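Call:
apply_moves(targets=[-0.11,-0.08,-0.14,0.25,-0.38,0,0,-0.26,-0.18,-0.08,0.53,-0.8,0,0,-0.39,-0.27,0.03,0.8,-1.2,0,0,-0.45,-0.31,0.08,0.95,-1.42,0,0,-0.47,-0.33,0.1,0.99,-1.49,0,0])

```text
time: 13.4
ee_pos: [0.5165, 0.3494, 0.1252]
tcp_rot: [172.2, 0.0, 123.9]
wrist_force: [-0.0, 0.5, -4.1]
opening: 0.0157
```

```bash
cat > dl.py <<'E'
import sys
from plan import *
from workcell import camera
import cv2
c=camera("scene")["img"][:,:,::-1]; cv2.imwrite(f"pics/{sys.argv[1]}.png",cv2.resize(c[130:270,420:570],None,fx=4,fy=4,interpolation=cv2.INTER_CUBIC))
P,R=cur()
Rs=R*RT.inv()
w=P+Rs.apply(LIP-G); print("lip dish frame",np.round(Rn.from_euler('z',-34,degrees=True).apply(w-DISH)*1000,1),Rs.as_euler('ZYX',degrees=True))
show(P,R,[dishp(38,12,-12),dishp(38,12,-16),dishp(36,12,-20),dishp(36,12,-25)])
E
python3 dl.py s12
```

```text
13.45 [0.5166 0.3495 0.125 ] [1.7226e+02 3.0000e-02 1.2388e+02] [ 0.2 -0.1 -3.3] 0.0157
lip dish frame [-37.6   0.2  11.5] [ 3.38815467e+01 -7.74086260e+00 -2.63791513e-02]
[-0.25 -0.17  0.2 ] [ 0.4  -0.59  0.02]  p [0.5092 0.3443 0.1311]
[-0.48 -0.33  0.36] [ 0.77 -1.14  0.02]  p [0.5021 0.3396 0.1358]
[-0.67 -0.46  0.49] [ 1.14 -1.69  0.02]  p [0.4965 0.3358 0.1398]
[-0.98 -0.67  0.63] [ 1.61 -2.38  0.02]  p [0.4871 0.3295 0.144 ]
```

View pics/s12.png

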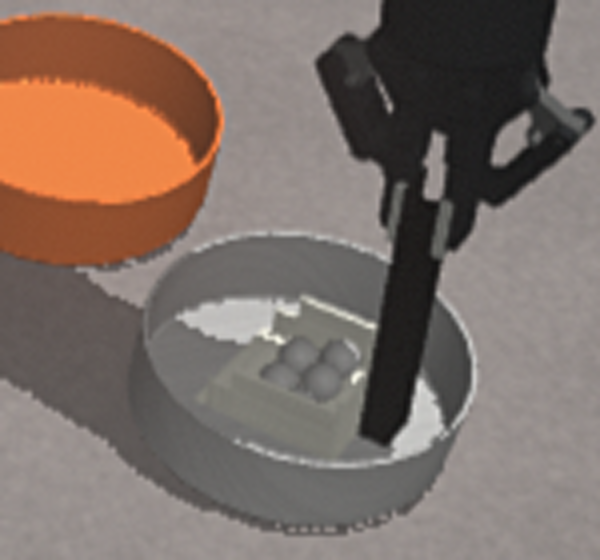

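Balls are rolling slowly to the lip. I'll hold, then tilt more.

Call:
apply_moves(targets=[0,0,0,0,0,0,0,0,0,0,0,0,0,0,0,0,0,0,0,0,0,-0.12,-0.08,0.1,0.2,-0.3,0,0,-0.25,-0.17,0.2,0.4,-0.59,0,0])

```text
time: 13.95
ee_pos: [0.5094, 0.345, 0.1293]
tcp_rot: [168.0, -0.0, 123.9]
wrist_force: [-1.2, 0.1, -2.1]
opening: 0.0159
```

```bash
python3 dl.py s13
```

```text
14.0 [0.5086 0.3445 0.1303] [167.89  -0.   123.91] [ 1.4  1.7 -0.6] 0.016
lip dish frame [-38.2   0.5  11. ] [ 3.39103962e+01 -1.21063563e+01  3.14958766e-04]
[ 0.02 -0.    0.03] [-0.01  0.01  0.01]  p [0.5092 0.3443 0.1311]
[-0.22 -0.16  0.18] [ 0.36 -0.54  0.01]  p [0.5021 0.3396 0.1358]
[-0.4  -0.29  0.32] [ 0.73 -1.09  0.01]  p [0.4965 0.3358 0.1398]
[-0.72 -0.5   0.46] [ 1.2  -1.78  0.01]  p [0.4871 0.3295 0.144 ]
```

View pics/s13.png

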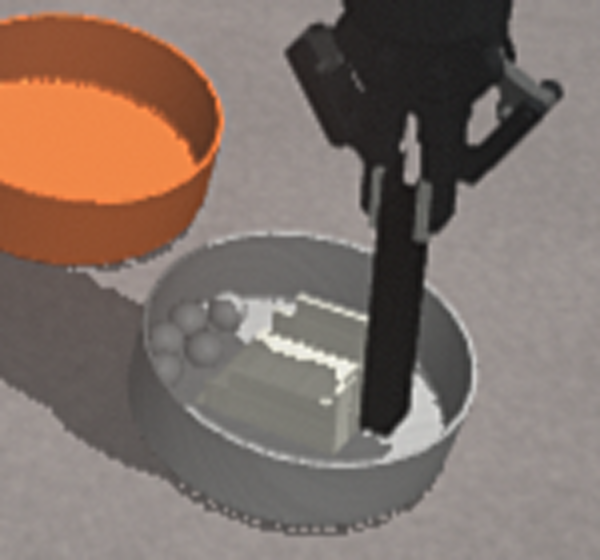

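Call:
apply_moves(targets=[0,0,0,0,0,0,0,0,0,0,0,0,0,0,0.05,0.03,0.2,0,0,0,0,0.05,0.03,0.7,0,0,0,0,0.05,0.03,1.4,0,0,0,0])

```text
time: 14.5
ee_pos: [0.5105, 0.3456, 0.1719]
tcp_rot: [168.2, 0.0, 123.9]
wrist_force: [0.6, 0.1, -2.9]
opening: 0.0158
```

```bash
python3 dl.py s14
```

```text
14.55 [0.5118 0.3465 0.1771] [167.79  -0.   123.91] [-0.4 -0.5  1.8] 0.0161
lip dish frame [-34.2   0.5  57.7] [ 3.39107545e+01 -1.22146464e+01  3.00407127e-04]
[-0.09 -0.07 -1.53] [-0.02  0.03  0.01]  p [0.5092 0.3443 0.1311]
[-0.32 -0.23 -1.38] [ 0.35 -0.52  0.01]  p [0.5021 0.3396 0.1358]
[-0.51 -0.36 -1.24] [ 0.72 -1.08  0.01]  p [0.4965 0.3358 0.1398]
[-0.82 -0.57 -1.1 ] [ 1.19 -1.77  0.01]  p [0.4871 0.3295 0.144 ]
```

View pics/s14.png

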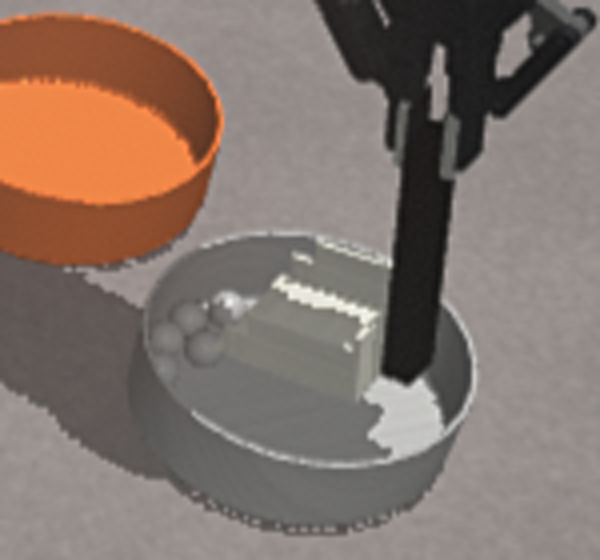

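Call:
apply_moves(targets=[0,0,1,0,0,0,0,0,0,2.2,0,0,0,0,0,0,2.6,-0.4,0.6,0,0,0,0,2.6,-0.9,1.3,0,0,0,0,2.6,-1.13,1.69,0,0])

```text
time: 15.05
ee_pos: [0.5114, 0.3463, 0.2505]
tcp_rot: [-179.7, -0.0, 123.9]
wrist_force: [0.2, -0.5, -3.6]
opening: 0.0159
```

Run:
```python
from plan import *
P,R=cur()
T=Rn.from_euler('xyz',[180,0,73],degrees=True)
show(P,R,[(np.array([.5546,-.3416,.235]),T)])
```

```text
15.05 [0.5114 0.3463 0.2505] [-1.7967e+02 -3.0000e-02  1.2391e+02] [ 0.2 -0.5 -3.6] 0.0159
[  1.44 -22.93  -0.52] [ 0.   -0.06 -8.49]  p [ 0.5546 -0.3416  0.235 ]
```

Call:
apply_moves(targets=[0.1,-0.7,0,0,0,-0.26,0,0.2,-2,0,0,0,-0.7,0,1.44,-22.93,-0.52,0,-0.06,-8.49,0,1.44,-22.93,-0.52,0,-0.06,-8.49,0,1.44,-22.93,-0.52,0,-0.06,-8.49,0])

```text
time: 15.55
ee_pos: [0.5258, 0.1344, 0.2465]
tcp_rot: [180.0, 0.0, 93.6]
wrist_force: [0.8, 0.1, -3.2]
opening: 0.0155
```

```bash
cat > tgt.py <<'E'
from plan import *
import sys
P,R=cur()
T=Rn.from_euler('xyz',[180,0,73],degrees=True)
show(P,R,[(np.array([.5546,-.3416,z]),T) for z in map(float,sys.argv[1:])])
E
python3 tgt.py .235
```

```text
15.55 [0.5258 0.1344 0.2465] [1.7998e+02 3.0000e-02 9.3600e+01] [ 0.8  0.1 -3.2] 0.0155
[  0.96 -15.87  -0.38] [ 0.    0.   -3.43]  p [ 0.5546 -0.3416  0.235 ]
```

Call:
apply_moves(targets=[0.96,-15.87,-0.38,0,0,-3.43,0,0.96,-15.87,-0.38,0,0,-3.43,0,0.96,-15.87,-0.38,0,0,-3.43,0,0.96,-15.87,-0.38,0,0,-3.43,0,0.96,-15.87,-0.38,0,0,-3.43,0])

```text
time: 16.05
ee_pos: [0.5409, -0.1157, 0.2408]
tcp_rot: [180.0, 0.0, 73.3]
wrist_force: [1.7, 1.0, -2.7]
opening: 0.0157
```

```bash
python3 tgt.py .235
```

```text
16.05 [ 0.5409 -0.1157  0.2408] [1.7996e+02 2.0000e-02 7.3330e+01] [ 1.7  1.  -2.7] 0.0157
[ 0.46 -7.53 -0.19] [ 0.01  0.01 -0.06]  p [ 0.5546 -0.3416  0.235 ]
```

Call:
apply_moves(targets=[0.46,-7.53,-0.19,0,0,-0.06,0,0.46,-7.53,-0.19,0,0,-0.06,0,0.46,-7.53,-0.19,0,0,-0.06,0,0.46,-7.53,-0.19,0,0,-0.06,0,0.46,-7.53,-0.19,0,0,-0.06,0])

```text
time: 16.55
ee_pos: [0.5542, -0.3434, 0.2338]
tcp_rot: [-180.0, 0.1, 72.8]
wrist_force: [-0.5, -0.2, -2.7]
opening: 0.0155
```

Call:
apply_moves(targets=[0,0,0,0,0,0,0,0,0,0,0,0,0,0])

```text
time: 16.75
ee_pos: [0.5545, -0.3401, 0.2341]
tcp_rot: [-179.9, 0.0, 72.9]
wrist_force: [0.6, 0.3, -3.3]
opening: 0.0158
```

```bash
python3 tgt.py .12 .104 .102
```

```text
16.75 [ 0.5545 -0.3401  0.2341] [-1.7993e+02  2.0000e-02  7.2910e+01] [ 0.6  0.3 -3.3] 0.0158
[ 0.   -0.05 -3.8 ] [-0.   -0.01  0.02]  p [ 0.5546 -0.3416  0.12  ]
[ 0.   -0.05 -4.34] [-0.   -0.01  0.02]  p [ 0.5546 -0.3416  0.104 ]
[ 0.   -0.05 -4.4 ] [-0.   -0.01  0.02]  p [ 0.5546 -0.3416  0.102 ]
```

Call:
apply_moves(targets=[0,0,-1.2,0,0,0,0,0,0,-2.6,0,0,0,0,0,0,-3.6,0,0,0,0,0,0,-4.1,0,0,0,0,0,0,-4.1,0,0,0,0])

```text
time: 17.25
ee_pos: [0.5537, -0.3374, 0.1092]
tcp_rot: [-179.7, -0.0, 73.1]
wrist_force: [-0.3, 0.1, -4.2]
opening: 0.0158
```

Call:
apply_moves(targets=[0,0,-0.05,0,0,0,0,0,0,-0.1,0,0,0,0,0,0,-0.15,0,0,0,0,0,0,-0.2,0,0,0,0,0,0,-0.2,0,0,0,0])

```text
time: 17.75
ee_pos: [0.5544, -0.3394, 0.1054]
tcp_rot: [-180.0, 0.0, 73.0]
wrist_force: [-0.5, -0.6, -2.6]
opening: 0.0157
```

```bash
python3 tgt.py .102;python3 - <<'E'
from workcell import camera
import cv2
c=camera("scene")["img"][:,:,::-1]; cv2.imwrite("pics/s15.png",cv2.resize(c[180:340,90:270],None,fx=3.5,fy=3.5,interpolation=cv2.INTER_CUBIC))
E
```

```text
17.75 [ 0.5544 -0.3394  0.1054] [-1.7996e+02  4.0000e-02  7.2980e+01] [-0.5 -0.6 -2.6] 0.0157
[ 0.01 -0.07 -0.11] [ 0.   -0.01  0.  ]  p [ 0.5546 -0.3416  0.102 ]
```

View pics/s15.png

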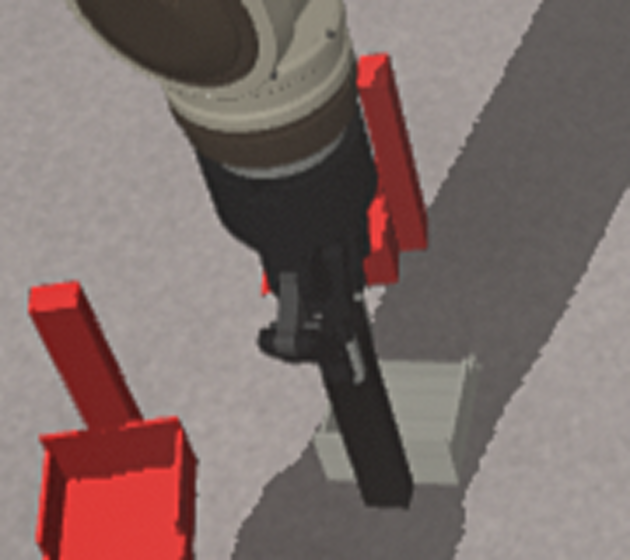

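Still ~3 mm up. I'll lower until the bench carries the scoop.

Call:
apply_moves(targets=[0,0,-0.04,0,0,0,0,0,0,-0.08,0,0,0,0,0,0,-0.1,0,0,0,0,0,0,-0.1,0,0,0,0])

```text
time: 18.2
ee_pos: [0.5543, -0.3394, 0.1023]
tcp_rot: [-179.9, 0.0, 73.0]
wrist_force: [0.7, 0.8, -1.1]
opening: 0.0159
```

Call:
apply_moves(targets=[0,0,-0.02,0,0,0,0,0,0,-0.04,0,0,0,0,0,0,-0.04,0,0,0,0])

```text
time: 18.5
ee_pos: [0.5546, -0.3395, 0.1022]
tcp_rot: [180.0, 0.1, 73.0]
wrist_force: [-1.5, -0.1, 4.8]
opening: 0.0156
```

Call:
apply_moves(targets=[0,0,0,0,0,0,0.25,0,0,0,0,0,0,0.4,0,0,0,0,0,0,0.8,0,0,0,0,0,0,1,0,0,0,0,0,0,1])

```text
time: 19.0
ee_pos: [0.5543, -0.3394, 0.1009]
tcp_rot: [-179.9, 0.0, 73.0]
wrist_force: [-0.0, -0.6, -0.1]
opening: 0.0759
```

Call:
apply_moves(targets=[0,0,0,0,0,0,1,0,0,1,0,0,0,1,0,0,2.5,0,0,0,1,0,0,4,0,0,0,1,0,0,5,0,0,0,1])

```text
time: 19.5
ee_pos: [0.5544, -0.3394, 0.2547]
tcp_rot: [179.9, 0.1, 73.0]
wrist_force: [0.7, 0.2, 0.2]
opening: 0.0853
```

Call:
apply_moves(targets=[-3,-3,1,0,0,0,1,-3,-3,1,0,0,0,1,-5,-5,1,0,0,0,1,-7,-5,1,0,0,0,1,-7,-5,1,0,0,0,1])

```text
time: 20.0
ee_pos: [0.3569, -0.4842, 0.2802]
tcp_rot: [-179.9, 0.0, 73.0]
wrist_force: [0.3, -1.4, -0.1]
opening: 0.0858
```

Run:
```python
from plan import *
from workcell import camera
import cv2
for n in("scene","top"):
    c=camera(n)["img"][:,:,::-1]; cv2.imwrite(f"pics/{n}16.png",c)
    if n=="scene": cv2.imwrite("pics/s16.png",np.hstack([cv2.resize(c[y:y+130,x:x+130],(390,390),interpolation=cv2.INTER_CUBIC) for x,y in((300,205),(430,140))]))
cur()
```

```text
20.1 [ 0.3537 -0.4855  0.2816] [-1.7995e+02  1.3000e-01  7.2670e+01] [ 0.6 -0.5  0.2] 0.0857
```

View pics/scene16.png

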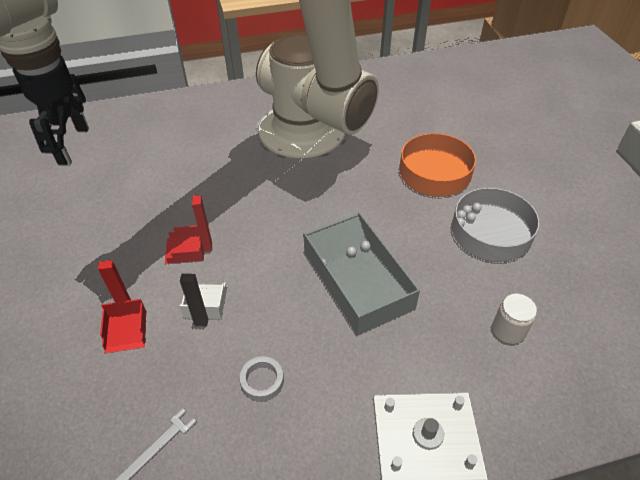

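View pics/top16.png

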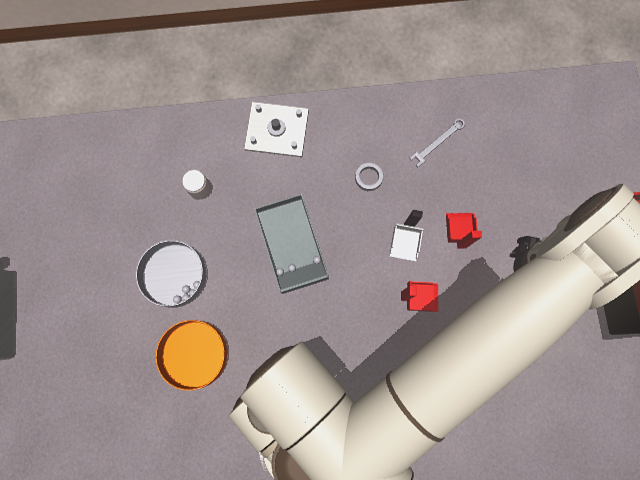

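View pics/s16.png

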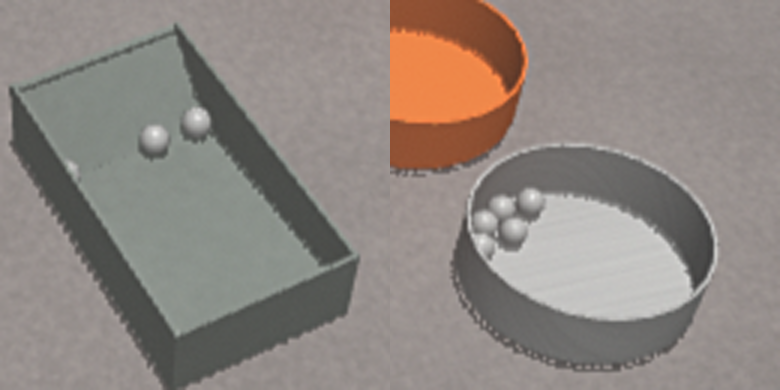

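There are three balls in the bin, at top (280,272), (292,268) and (317,260), and five in the dish at scene (470,212). The scoop stands empty at scene (203,300), and the can and race have not moved. I'm handing the job in.

Call:
apply_moves(targets=[0,0,0,0,0,0,1,0,0,0,0,0,0,1])

```text
time: 20.3
ee_pos: [0.3591, -0.483, 0.2804]
tcp_rot: [-180.0, 0.0, 73.0]
wrist_force: [0.5, 0.9, 0.7]
opening: 0.085
```

```bash
python3 -c "
from workcell import bot
print(bot.job_done(), bot.get_obs()['time'])"
```

```text
the job is handed in; nothing more can be done
the job is handed in; nothing more can be done
```

I used the black-handled scoop to carry five balls from the bin to the grey dish, then stood it empty and upright near its starting place, let go. The job was handed in at about 20.3 s of the 67 s allowed.

- **Last pictures:** five balls lie in the dish and three in the bin, eight in all, so none were spilled. The can, race, red scoops and orange dish look unmoved. The gripper is open and well away from everything.
- **Forces:** the highest wrist force I read was about 14 N, when the scoop met the balls and ramp in the bin. I read it only at the end of each move.
- **Disagreements:** the two cameras differed by 3–5 mm on the positions of the bin and dish, so I worked with averages. While scooping, the scoop also appeared 2–4 mm off where I had calculated it, and I allowed for that. Above the dish the arm reached its limit about 14 mm short, so I poured from there, still well inside the rim.

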